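# Tighten the walled-in anchor nut with the ring spanner

## Robot

A 6-joint arm with a two-finger parallel gripper is mounted at the origin on a cart in front of the work surface, level with it; the furniture and walls round the work are solid. World frame = base frame: x ahead of the robot, y to its left, z up, the work surface at z = 0. Lengths are in m, angles in rad, forces in N, time in s.
With the tool pointing down it reaches from about 0.225 to 0.875 m from the base axis. Payload 3.4 kg.
Tool frame: the origin (TCP) lies between the finger pads; the fingertips stand 17 mm ahead of it and the grasp point (between the pads) lies 2 mm behind it; y points along the fingers, z is the direction in which the jaws open and shut, and the axes are right-handed (so a half turn about y gives the same grasp; the last joint's range is limited). The gripper opens to 85 mm and grips with 20 to 120 N. Pads are 22 mm wide; open, the fingers measure 114 mm over their backs; the gripper's body (76 mm by 85 mm) begins 54 mm behind the grasp point. The pads swing forward as they close: fully open they stand 13 mm farther back than shut.
Start: joints at [1.046, 0.276, 1.505, -0, 1.361, -0.121], TCP at [0.226, 0.529, 0.248] pointing down, gripper open.
Joint ranges: [-2.89, 2.89], [-0.75, 2.08], [0.22, 2.7], [-1.18, 4.32], [0.11, 2.71], [-2.7, 2.7]. Speed limits (rad/s): [2.57, 2.57, 3.14, 3.14, 3.14, 3.14].

## Interface

Orientations are given as a unit quaternion [w, x, y, z].
In Python, from rig import manip, get_image, camera_model, sign_off, spot_in, silhouettes, spot_point gives the robot as it stands.
- The arm moves only by the tool jog_arm, never from a script. Its argument "targets" is a list of rows, each a list of 3 entries, a list of its own where there are three numbers: the finger opening in m, from 0 to 0.0854, then the shift along the world's x, y, z in m, then the turn about the world's z in rad. In form: [[claw, [x, y, z], spin], ...]. A call has 1 to 10 rows; each row shifts and turns the commanded pose from where the row before left it; what a row does not reach is not made up. A row lasts 1/8 s, in which the tool goes at most 62.5 mm and 10.7 degrees, less where a joint would pass 70% of its speed; a pose out of reach is approached as far as the arm can. A call with a gripper value outside its range is refused whole. The fingers move at their own pace and stop on an object; "force" is the grip in N (left out, the last holds). Time passes only in rows, so rows that do not move let the fingers close. It gives the time, the measured TCP pose, the force and the opening at its end, in the units of the state.
- manip.get_state(): the state, without advancing time (a new reading comes with each control period).
- get_image(name): name is "side" or "top"; returns (picture, depth): 480x640x3 uint8, red, green, blue; 480x640 float32, m along the optical axis (not along the pixel's ray), 0 where there is no reading.
- camera_model(name): a dict with "mtx" (3x3 intrinsics, pixels), "distortion" ([k1, k2, p1, p2, k3] as OpenCV has them; the pictures are not rectified), "world_from_camera" (4x4, takes a point from camera to world coordinates). Camera axes: x right, y up, looking along -z (the intrinsics and any distortion apply to the point x, -y, -z); pixel columns grow to the right and rows downward; lengths in m; the calibration is good to about 2 mm. A picture is of the moment at which its call begins. camera_model takes no time and is no camera call.
- sign_off(): hands the job in, once; it reports no verdict.
Trained networks look in the newest picture that a camera, given by its name, has taken for a name from the list of things; names that differ only in an ending like _2 or _b are one class to them, and where a whole thing is asked for, a point or a joint stands for the part that bears it (a point fixed in the world has none). Each returns a list of dicts, best first, with "score" (0 to 1); they miss things now and then, are a little off and sometimes report something else, mostly with a low value. They report only what shows in the picture. A call takes as long as a camera call.
- spot_in(name, camera): "position" ([column, row] in pixels, amid what is visible of it).
- silhouettes(name, camera): "mask" (480x640 bool, what is visible of it) and "position" ([column, row] in pixels, amid what is visible of it).
- spot_point(name, camera): "position" ([column, row] in pixels: a listed point, or the origin of a listed thing).
The state is a dict: "clock": time; "qpos": joint angles; "qd": joint speeds; "effort": joint torques, N m; "position": TCP position; "ee_rot": TCP orientation; "contact_force": force on the tool from outside, world axes, zero at the start; "moment": the same for the moment, N m; "width": finger opening in m.
Only numpy, scipy, OpenCV 4.12 (cv2) and the standard library are available. Lean on these libraries where they do the work, as an engineer would, in place of code of your own. Each camera call takes 0.05 s, during which the arm holds its last target.

## Task

Use the big end of the ring spanner to tighten the nut inside the steel shoe clockwise until it is fully home on its washer; the walls allow only a short swing, so lift the spanner off and reseat it between strokes. Feel for the stop: do not force the spanner against the walls or overtighten the nut, and do not turn the nut with the fingers. Then lay the spanner flat on the bench clear of the shoe, and leave the other things on the bench alone.

Things in the scene. Friction and masses are not known exactly. Their poses are not given: they have to be found in the camera images.
- spanner_grip (a point): steel ring spanner, 235 mm long, with a ring at each end, lying on both rings; this point is the middle of its straight handle (12 mm wide, 14 mm high, straight over 110 mm), 25 mm above the rings' underside, and its balance point. +x along the handle to the big ring, z up. About 0.24 kg
- spanner_ring (a point): centre of the big ring at its underside, 95 mm from the handle's middle along +x and 25 mm below it. The ring is 49 mm across outside, 12 mm high, its six-sided hole 31.6 mm across flats; the spanner's x axis is square to one flat. The ring at the other end is smaller (42 mm outside, hole 25.6 mm) and does not fit the nut
- spanner: the whole spanner; origin midway between the rings at the level of their underside, axes as spanner_grip
- nut: six-sided steel nut, 30 mm across flats, 16 mm high, on an upright stud 19 mm thick whose end stands 40 mm above the bench; origin on its axis at its underside, z up, +x square to one flat: the spanner fits with its handle along the nut's x axis or any multiple of 60 degrees from it (about 6 degrees of play either way)
- nut_top (a point): centre of the nut's bevelled top, 16 mm above its origin, axes as the nut's. Clockwise seen from above tightens: the nut comes down 10 mm a turn, is stiff (0.3 to 0.9 N m), stays where it is left, and needs 100 to 126 degrees from the start until it bottoms on the washer; just where must be felt: 1.2 N m at the stop is tight, 2.5 N m spoils the thread
- shoe: fixed dark steel shoe round the nut: plate 118 x 124 x 12 mm, on it a washer (38 mm across, top 15 mm above the bench) and walls up to 52 mm above the bench. Origin on the nut's axis at bench level; open towards -x, where the handle is free from 47 degrees one side of -x to 47 degrees the other; all within 70 mm of the axis in front. A seated spanner's ring rests on the washer
- nail_jar: jar of nails, 62 mm across, 80 mm high; stays where it is; origin at its underside
- hole_saw: hole saw, 39 mm across, 64 mm high, standing on its teeth; stays where it is; origin at its underside

How it is judged:
On the way, in this order (a step that is already met when the one before it is completed fails the run):
1. the big ring sits down over the nut on the washer (horizontal distance between spanner_ring and nut below 0.004 m and z of spanner_ring in the frame of shoe below 0.022 m), for 0.2 s.
2. the nut is fully home, with the spanner on it (z of nut in the frame of shoe below 0.01525 m and horizontal distance between spanner_ring and nut below 0.005 m and z of spanner_ring in the frame of shoe below 0.022 m), for 0.1 s.
At the end, for the whole second after the job is handed in: the nut is home on the washer (gap under 0.25 mm, which is 9 degrees of turn), and the spanner lies flat and still on the bench (tilt under 6 degrees), not touching the shoe and with its handle's middle at least 90 mm from the nut's axis (z of nut in the frame of shoe below 0.01525 m and height (world z) of spanner_grip below 0.031 m and angle between spanner_grip's own z axis and vertical below 0.1 rad and horizontal distance between spanner_grip and shoe above 0.09 m and contact force between spanner and shoe below 0.1 N and linear speed of spanner below 0.02 m/s).
It fails at once if the nut is overtightened (more than 500 N between spanner and nut, about 2.5 N m) (contact force between spanner and nut above 500 N).
It fails at once if the spanner is forced against the shoe (more than 40 N) (contact force between spanner and shoe above 40 N).
It fails at once if the fingers press on the nut (contact force between the fingers and nut above 1 N).
It fails at once if a bystander is moved by more than 20 mm (distance of any of nail_jar, hole_saw from where it was at the start of the episode above 0.02 m).
It also fails if it takes over 72 s, if anything falls off the work surface, if the arm or the gripper's body presses on something with over 40 N, if the wrist force passes 120 N, or if a joint passes its speed limit or range.

## Working session

There is one attempt and no reset: what is moved stays moved. The work goes in short steps, Python scripts to look and compute and a tool call to move; the robot and the scene stay as the last step left them, time stands still between calls to the robot, and variables do not carry over. Pictures are saved under pics/ and viewed, and the job is handed in when it is done.

Besides the shell and the picture viewer there is one more tool, called after "Emit:" in YAML: its name, and indented under it one key for each argument. jog_arm: Moves the arm, as the interface text tells. Its arguments: {"type":"object","properties":{"targets":{"type":"array","items":{"type":"array"}},"force":{"type":"number"}},"required":["targets"]}

```bash
ls; mkdir -p pics
cat > h.py <<'E'
import numpy as np, cv2
from rig import manip, get_image, camera_model, sign_off, spot_in, silhouettes, spot_point
def ray(cam,px):
    m=camera_model(cam);K=np.array(m["mtx"]);d=np.array(m["distortion"]);T=np.array(m["world_from_camera"])
    u=cv2.undistortPoints(np.array([[px]],float),K,d)[0,0]
    return T[:3,3],T[:3,:3]@np.array([u[0],-u[1],-1.0])
def at_z(cam,px,z):
    o,r=ray(cam,px); return o+r*(z-o[2])/r[2]
def at_d(cam,px,d):
    o,r=ray(cam,px); return o+r*d
def proj(cam,P):
    m=camera_model(cam);K=np.array(m["mtx"]);d=np.array(m["distortion"]);T=np.array(m["world_from_camera"])
    p=(np.linalg.inv(T)@np.append(P,1))[:3]; p=np.array([p[0],-p[1],-p[2]])
    return cv2.projectPoints(p.reshape(1,1,3),np.zeros(3),np.zeros(3),K,d)[0].ravel()
def save(img,n): cv2.imwrite('pics/'+n,img[:,:,::-1])
E
python3 - <<'E'
from h import *
s=manip.get_state(); print(s)
for c in("top","side"):
    im,d=get_image(c); save(im,c+'0.png'); np.save(c+'0.npy',d)
    print(c,np.round(camera_model(c)["world_from_camera"],3).tolist(),np.round(camera_model(c)["mtx"],1).tolist())
    for n in("spanner_grip","spanner_ring","nut","nut_top","shoe"):
        for r in spot_point(n,c)[:2]:
            p=r["position"]; z={"spanner_grip":.025,"spanner_ring":0,"nut":.018,"nut_top":.034,"shoe":0}[n]
            print(n,round(r["score"],2),np.round(p,1),at_z(c,p,z).round(4))
E
```

```text
pics
{'clock': 0.0, 'qpos': array([ 1.04598784e+00,  2.76575950e-01,  1.50618823e+00, -5.69852919e-06,
        1.36071252e+00, -1.20980093e-01]), 'qd': array([-0.00040359, -0.00128773, -0.0003487 , -0.00101473,  0.00020243,
        0.00193939]), 'effort': array([ 5.92268170e-04, -4.16767859e+01, -2.45810902e+01, -3.39542876e-04,
        1.11317620e-02,  2.83531278e-06]), 'position': array([0.22566943, 0.52828724, 0.24742861]), 'ee_rot': array([-0.69210901,  0.69337364, -0.14201576,  0.14159676]), 'contact_force': array([-0.2700116 ,  0.3805106 , -0.51804988]), 'moment': array([-0.05994421, -0.03004515, -0.00526703]), 'width': 0.08543890473724063}
top [[0.001, 0.996, -0.086, 0.483], [-1.0, 0.0, -0.009, -0.31], [-0.009, 0.086, 0.996, 0.926], [0.0, 0.0, 0.0, 1.0]] [[548.4, 0.0, 324.8], [0.0, 548.4, 248.1], [0.0, 0.0, 1.0]]
spanner_grip 0.83 [370.5 300.8] [ 0.4743 -0.3768  0.025 ]
spanner_ring 0.61 [321.  313.5] [ 0.4528 -0.2955  0.    ]
spanner_ring 0.51 [370.4 301.5] [ 0.4729 -0.3785  0.    ]
nut 0.77 [309.6 215.5] [ 0.616  -0.2765  0.018 ]
nut_top 0.65 [308.3 214.6] [ 0.6151 -0.275   0.034 ]
shoe 0.64 [311.3 220.7] [ 0.6097 -0.2788  0.    ]
side [[0.829, 0.223, -0.513, 0.074], [-0.559, 0.351, -0.751, -1.029], [0.013, 0.909, 0.416, 0.465], [0.0, 0.0, 0.0, 1.0]] [[569.4, 0.0, 309.6], [0.0, 569.4, 238.5], [0.0, 0.0, 1.0]]
spanner_grip 0.66 [287.3 291. ] [ 0.4785 -0.3778  0.025 ]
spanner_ring 0.58 [241.6 285.5] [ 0.4471 -0.2845  0.    ]
nut 0.69 [317.9 247.2] [ 0.617  -0.2617  0.018 ]
nut_top 0.68 [321.6 241.4] [ 0.6171 -0.2727  0.034 ]
shoe 0.78 [321.8 258.3] [ 0.6179 -0.2734  0.    ]
```

View pics/top0.png

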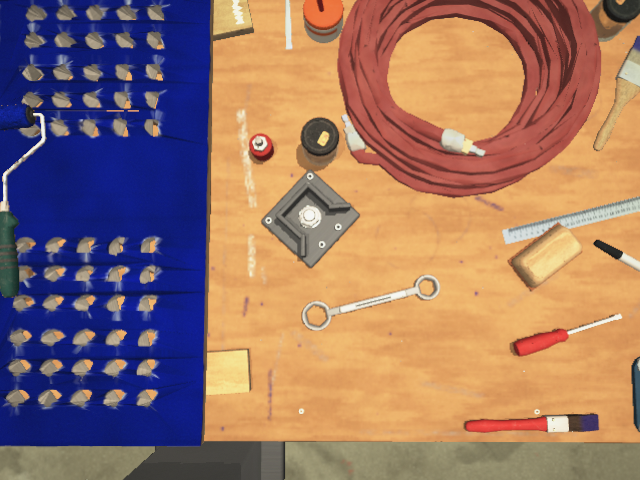

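View pics/side0.png

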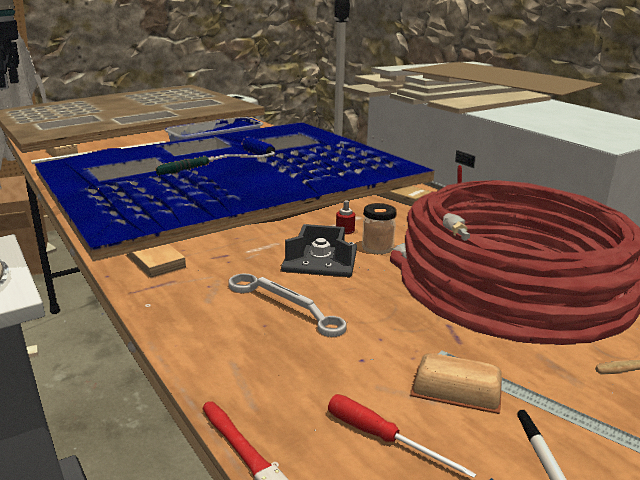

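Run:
```python
import cv2
a=cv2.imread('pics/top0.png')[150:350,250:450]; cv2.imwrite('pics/top0z.png',cv2.resize(a,(600,600),interpolation=cv2.INTER_CUBIC))
a=cv2.imread('pics/top0.png')[180:250,270:350]; cv2.imwrite('pics/top0n.png',cv2.resize(a,(640,560),interpolation=cv2.INTER_CUBIC))
```

```text
(no output)
```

View pics/top0z.png

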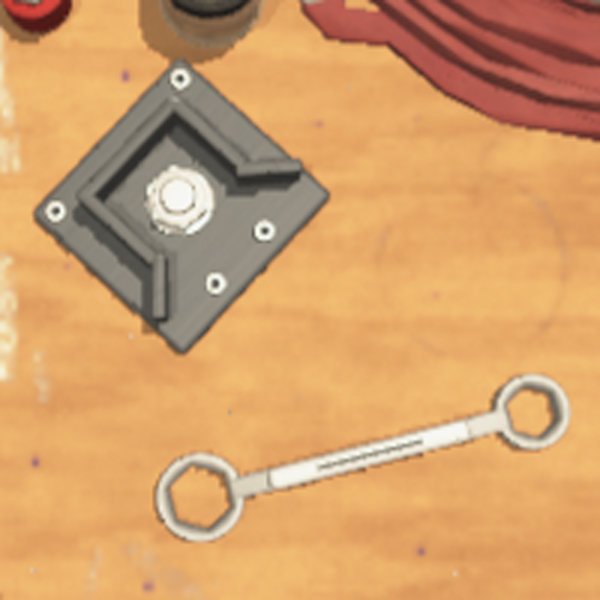

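View pics/top0n.png

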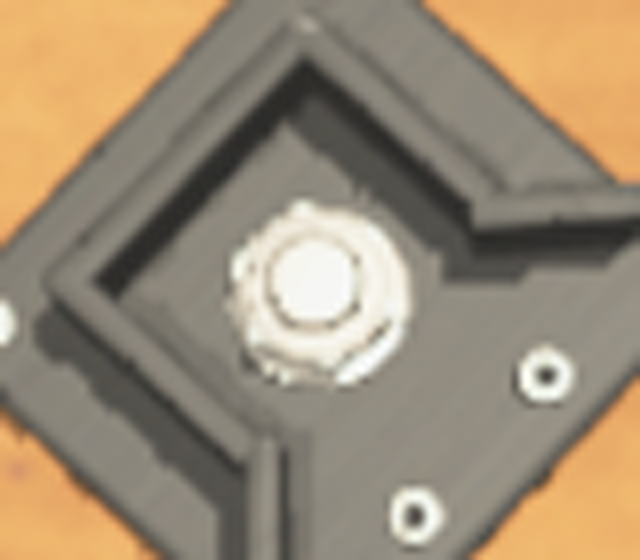

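```bash
cat >> h.py <<'E'
from scipy.spatial.transform import Rotation as R
def jaw():
    s=manip.get_state(); q=s["ee_rot"]; M=R.from_quat([q[1],q[2],q[3],q[0]]).as_matrix()
    return M
E
python3 - <<'E'
from h import *
print(jaw().round(3), camera_model("top")["distortion"])
for p in [(310,170.7),(262,220.7),(310,267.3),(359.3,215)]: print("corner",at_z("top",p,.012).round(4))
for p in [(310,176),(268.7,220),(338.3,226.7),(322,244.3)]: print("screw",at_z("top",p,.012).round(4))
print("stud",at_z("top",(309.3,215.3),.040).round(4))
a=at_z("top",(316.3,315.7),.012);b=at_z("top",(427.3,287),.012);print("rings",a.round(4),b.round(4),np.linalg.norm(a-b),np.degrees(np.arctan2(*(a-b)[[1,0]])))
for c in("top","side"):
    im,d=get_image(c)
    for n in("nut","spanner","shoe","nail_jar","hole_saw"):
        r=silhouettes(n,c)
        if not r: print(n,c,None);continue
        m=r[0]["mask"]; ys,xs=np.nonzero(m); print(n,c,round(r[0]["score"],2),m.sum(),xs.min(),xs.max(),ys.min(),ys.max())
        np.save(f"m_{n}_{c}.npy",m)
    if c=="top":
        m=np.load("m_spanner_top.npy"); ys,xs=np.nonzero(m)
        P=np.array([at_d(c,(x,y),d[y,x]) for x,y in zip(xs,ys) if d[y,x]>0])
        print("z pct",np.percentile(P[:,2],[5,50,95]).round(4))
        P2=np.array([at_z(c,(x,y),.016) for x,y in zip(xs,ys)])[:,:2]
        e=np.linalg.svd(P2-P2.mean(0))[2][0]; print(np.degrees(np.arctan2(e[1],e[0])),P2.mean(0))
        m=np.load("m_shoe_top.npy");ys,xs=np.nonzero(m)
        P=np.array([at_d(c,(x,y),d[y,x]) for x,y in zip(xs,ys) if d[y,x]>0])
        print("shoe z",np.percentile(P[:,2],[5,50,95,99]).round(4))
a=cv2.imread('pics/side0.png')[205:285,270:370]; cv2.imwrite('pics/side0n.png',cv2.resize(a,(750,600),interpolation=cv2.INTER_CUBIC))
E
```

```text
[[ 0.92   0.     0.393]
 [-0.393  0.     0.92 ]
 [ 0.    -1.     0.   ]] [0.00943274 0.         0.         0.         0.        ]
corner [ 0.6934 -0.2767  0.012 ]
corner [ 0.6081 -0.1963  0.012 ]
corner [ 0.5297 -0.2772  0.012 ]
corner [ 0.6177 -0.3598  0.012 ]
screw [ 0.6843 -0.2767  0.012 ]
screw [ 0.6092 -0.2075  0.012 ]
screw [ 0.5979 -0.3245  0.012 ]
screw [ 0.5682 -0.2972  0.012 ]
stud [ 0.6131 -0.2768  0.04  ]
rings [ 0.4495 -0.2879  0.012 ] [ 0.4971 -0.472   0.012 ] 0.19013894872815112 104.482059362696
nut top 0.64 194 300 318 206 226
spanner top 0.63 1447 302 439 275 331
shoe top 0.75 4786 261 359 169 267
nail_jar top 0.66 1522 300 338 118 165
hole_saw top 0.72 558 248 273 134 161
z pct [0.0015 0.015  0.0341]
-75.22627513903903 [ 0.47141589 -0.37471113]Traceback (most recent call last):
  File "<stdin>", line 21, in <module>
  File "h.py", line 10, in at_d
    o,r=ray(cam,px); return o+r*d
        ~~~^^^^^^^^
  File "h.py", line 4, in ray
    m=camera_model(cam);K=np.array(m["mtx"]);d=np.array(m["distortion"]);T=np.array(m["world_from_camera"])
ValueError: time passes only in moves, steps and waits
```

```bash
python3 - <<'E'
s=open('h.py').read().replace('def ray','_cm={}\n_c0=camera_model\ndef camera_model(n):\n    if n not in _cm:_cm[n]=_c0(n)\n    return _cm[n]\ndef ray',1)
open('h.py','w').write(s)
E
python3 - <<'E'
from h import *
print(manip.get_state()["clock"])
a=cv2.imread('pics/side0.png')[225:275,285:355]; cv2.imwrite('pics/side0n.png',cv2.resize(a,(770,550),interpolation=cv2.INTER_CUBIC))
# rectified top-down patch of nut at z=.030, 0.1mm... contrast-stretched
im=cv2.imread('pics/top0.png')
N=560;c0=np.array([.613,-.277]);sc=.06/N
# world->px grid : image up = +x, right = -y
T=np.array(camera_model("top")["world_from_camera"]);K=np.array(camera_model("top")["mtx"]);D=np.array(camera_model("top")["distortion"])
ii,jj=np.mgrid[0:N,0:N]
W=np.stack([c0[0]-(ii-N/2)*sc,c0[1]-(jj-N/2)*sc,np.full(ii.shape,.033)],-1).reshape(-1,3)
p=(W-T[:3,3])@T[:3,:3]; p=p*[1,-1,-1]
uv=cv2.projectPoints(p.reshape(-1,1,3),np.zeros(3),np.zeros(3),K,D)[0].reshape(N,N,2).astype(np.float32)
o=cv2.remap(im,uv[...,0],uv[...,1],cv2.INTER_CUBIC).astype(float)
o=np.clip((o-120)*255/135,0,255).astype(np.uint8)
cv2.imwrite('pics/nutrect.png',o)
E
```

```text
0.9
```

View pics/side0n.png

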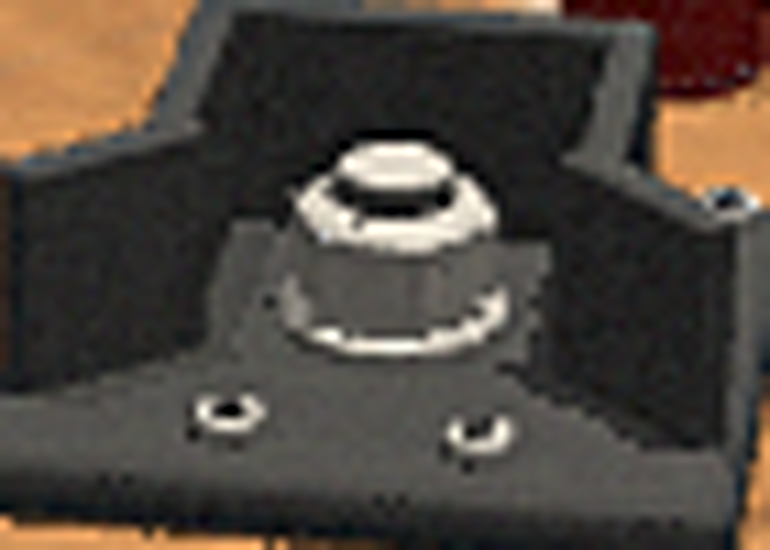

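View pics/nutrect.png

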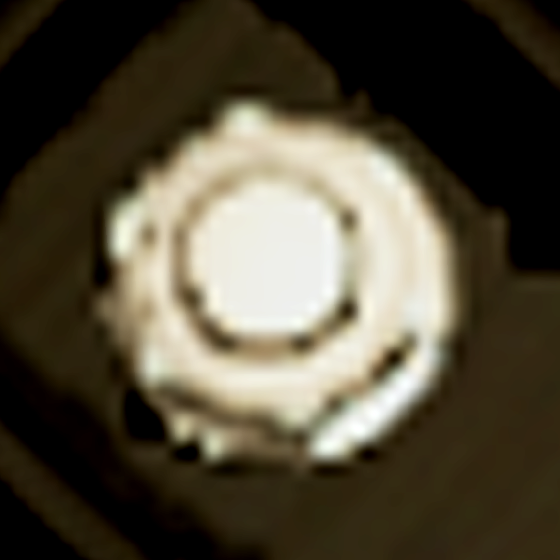

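Run:
```python
from h import *
im=cv2.imread('pics/side0.png'); x0,y0,w,h=295,230,45,35;S=8
base=cv2.resize(im[y0:y0+h,x0:x0+w],None,fx=S,fy=S,interpolation=cv2.INTER_CUBIC)
base=np.clip(base.astype(float)*1.6,0,255).astype(np.uint8)
# shift: project stud top centre, compare with measured (285+397/11, 225+163/11)
c=np.array([.6131,-.2768,0])
print(proj("side",c+[0,0,.040]), 285+397/11-.5+.05,225+163/11)
sh=np.array([285+397/11-.45,225+163/11-.45])-proj("side",c+[0,0,.040])
tiles=[base]
for a in (208,212,216,220):
    t=base.copy()
    for zz in (.018,.033):
        ps=[]
        for k in range(6):
            g=np.radians(a+30+60*k); P=c+[.01732*np.cos(g),.01732*np.sin(g),zz]
            q=(proj("side",P)+sh+.5-[x0,y0])*S; ps.append(q)
        cv2.polylines(t,[np.array(ps).astype(int)],True,(0,255,0),1)
        for q in ps:
            cv2.circle(t,tuple(int(v) for v in q),2,(0,0,255),-1)
    tiles.append(t)
# horizontal profile at nut side
g=cv2.cvtColor(im,cv2.COLOR_BGR2GRAY)
for r in range(244,256): print(r,g[r,306:336].tolist())
e=np.zeros_like(base)
cv2.imwrite('pics/ov.png',np.vstack([np.hstack([base,tiles[1]]),np.hstack([tiles[2],tiles[3]])]))
```

```text
[321.16721822 239.66317405] 320.64090909090913 239.8181818181818
244 [22, 27, 28, 25, 23, 40, 127, 208, 214, 224, 246, 118, 40, 37, 12, 27, 18, 85, 146, 233, 231, 219, 219, 239, 49, 29, 26, 29, 32, 36]
245 [83, 83, 78, 82, 23, 72, 63, 164, 197, 206, 226, 114, 228, 244, 240, 236, 233, 235, 235, 225, 214, 213, 181, 174, 50, 26, 22, 28, 25, 30]
246 [77, 74, 69, 70, 93, 84, 67, 60, 189, 173, 212, 215, 223, 226, 225, 226, 228, 235, 231, 229, 219, 151, 71, 89, 39, 24, 24, 22, 21, 30]
247 [78, 73, 70, 70, 91, 80, 81, 68, 79, 71, 70, 103, 104, 153, 149, 199, 204, 204, 165, 85, 88, 84, 93, 94, 88, 70, 76, 79, 84, 30]
248 [74, 75, 71, 85, 87, 79, 81, 72, 79, 81, 77, 74, 76, 76, 74, 75, 67, 74, 68, 88, 91, 95, 100, 93, 87, 89, 89, 89, 95, 38]
249 [74, 74, 74, 86, 82, 78, 77, 77, 83, 87, 83, 82, 77, 80, 85, 82, 77, 82, 100, 74, 96, 94, 99, 95, 84, 84, 83, 86, 97, 40]
250 [75, 67, 69, 82, 81, 123, 76, 77, 84, 83, 84, 80, 81, 80, 83, 90, 76, 85, 103, 96, 95, 94, 98, 91, 80, 80, 87, 89, 44, 33]
251 [72, 70, 86, 87, 108, 135, 82, 68, 82, 90, 79, 81, 85, 85, 87, 87, 74, 87, 101, 92, 95, 94, 94, 78, 145, 82, 82, 91, 49, 40]
252 [74, 68, 86, 33, 92, 130, 133, 87, 81, 87, 82, 84, 83, 83, 82, 88, 80, 92, 100, 89, 95, 89, 143, 205, 214, 86, 85, 41, 46, 40]
253 [72, 88, 85, 84, 96, 135, 135, 96, 81, 83, 84, 82, 82, 81, 82, 84, 77, 83, 95, 94, 88, 81, 71, 198, 213, 77, 77, 91, 48, 38]
254 [66, 86, 84, 83, 74, 127, 127, 83, 82, 84, 88, 87, 84, 85, 86, 82, 81, 88, 84, 78, 72, 199, 202, 197, 131, 67, 83, 94, 55, 32]
255 [90, 86, 81, 88, 85, 46, 76, 156, 241, 253, 95, 124, 81, 77, 79, 80, 80, 75, 209, 211, 211, 210, 211, 74, 62, 78, 92, 38, 47, 30]
```

View pics/ov.png

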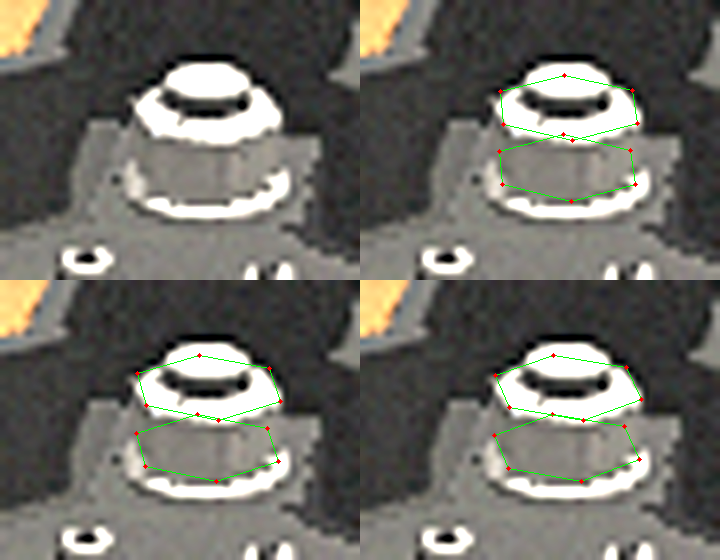

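Emit:
jog_arm:
  targets:
    - [0.085, [0.012, -0.045, 0], -0.09]
    - [0.085, [0.012, -0.045, 0], -0.09]
    - [0.085, [0.012, -0.045, 0], -0.09]
    - [0.085, [0.012, -0.045, 0], -0.09]
    - [0.085, [0.012, -0.045, 0], -0.09]
    - [0.085, [0.012, -0.045, 0], -0.09]
    - [0.085, [0.012, -0.045, 0], -0.09]
    - [0.085, [0.012, -0.045, 0], -0.09]
    - [0.085, [0.012, -0.045, 0], -0.09]
    - [0.085, [0.012, -0.045, 0], -0.09]
  force: 80

```text
clock: 2.15
position: [0.3462, 0.0773, 0.2487]
ee_rot: [0.562, -0.561, 0.429, -0.43]
contact_force: [0.8, 0.5, -1.0]
width: 0.0848
```

Emit:
jog_arm:
  targets:
    - [0.085, [0.012, -0.045, 0], 0]
    - [0.085, [0.012, -0.045, 0], 0]
    - [0.085, [0.012, -0.045, 0], 0]
    - [0.085, [0.012, -0.045, 0], 0]
    - [0.085, [0.012, -0.045, 0], 0]
    - [0.085, [0.012, -0.045, -0.02], 0]
    - [0.085, [0.012, -0.045, -0.02], 0]
    - [0.085, [0.012, -0.045, -0.02], 0]
    - [0.085, [0.012, -0.045, -0.02], 0]
    - [0.085, [0, 0, 0], 0]

```text
clock: 3.4
position: [0.454, -0.3289, 0.1662]
ee_rot: [-0.561, 0.562, -0.43, 0.429]
contact_force: [-0.0, 0.6, 0.2]
width: 0.0849
```

```bash
cat > st.py <<'E'
from h import *
s=manip.get_state(); M=jaw(); print(round(s["clock"],2),s["position"].round(4),"F",s["contact_force"].round(1),"M",s["moment"].round(2),"w",round(s["width"],4),"jaw",np.degrees(np.arctan2(M[1,2],M[0,2])).round(1),"q",s["qpos"].round(2), "down",M[:,1].round(3))
E
python3 st.py
```

```text
3.4 [ 0.454  -0.3289  0.1662] F [-0.   0.6  0.2] M [-0.02  0.    0.04] w 0.0849 jaw 15.1 q [-0.75  0.31  1.66 -0.    1.17 -1.01] down [-0.002  0.001 -1.   ]
```

Emit:
jog_arm:
  targets:
    - [0.06, [0.0193, -0.051, 0], -0.01]
    - [0.06, [0, 0, -0.04], 0]
    - [0.06, [0, 0, -0.04], 0]
    - [0.06, [0, 0, -0.03], 0]
    - [0.06, [0, 0, -0.02], 0]
    - [0.06, [0, 0, -0.0132], 0]
    - [0.06, [0, 0, 0], 0]

```text
clock: 4.28
position: [0.473, -0.3764, 0.0248]
ee_rot: [0.56, -0.56, 0.432, -0.431]
contact_force: [0.5, -0.5, 0.3]
width: 0.0596
```

```bash
python3 st.py
python3 - <<'E'
from h import *
im,d=get_image("top"); a=cv2.resize(im[230:370,270:470],(800,560),interpolation=cv2.INTER_CUBIC); save(a,'top1.png')
im,d=get_image("side"); a=cv2.resize(im[180:360,200:400],(660,594),interpolation=cv2.INTER_CUBIC); save(a,'side1.png')
E
```

```text
4.28 [ 0.473  -0.3764  0.0248] F [ 0.5 -0.5  0.3] M [0.01 0.03 0.01] w 0.0596 jaw 14.7 q [-0.79  0.52  1.73  0.    0.89 -1.04] down [-0.001  0.001 -1.   ]
```

View pics/top1.png

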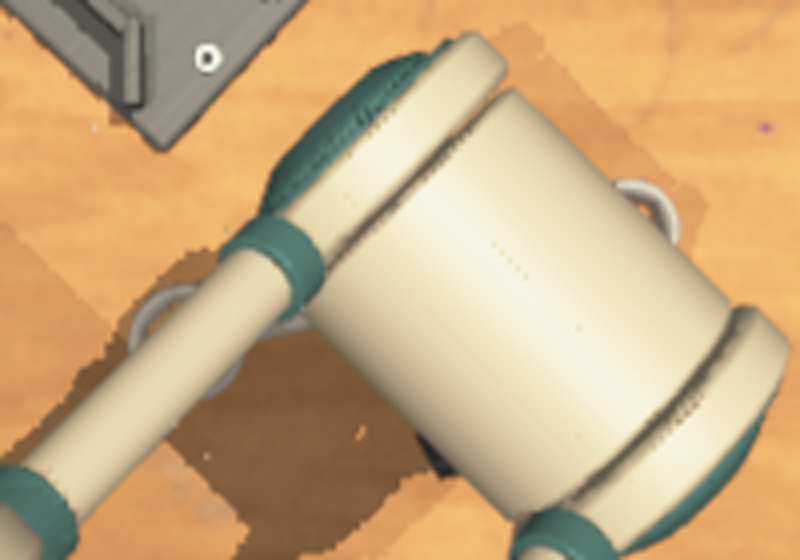

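View pics/side1.png

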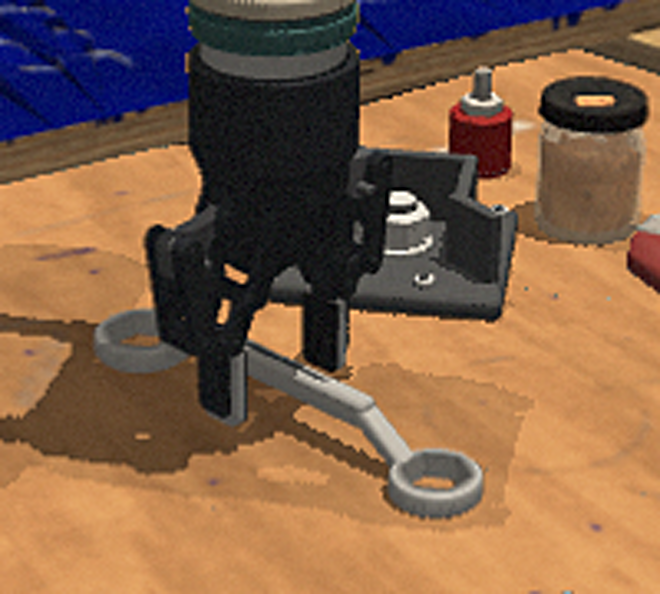

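Emit:
jog_arm:
  targets:
    - [0.06, [0, -0.0035, -0.002], 0]
    - [0.06, [0, 0, 0], 0]
    - [0.0, [0, 0, 0], 0]
    - [0.0, [0, 0, 0], 0]
    - [0.0, [0, 0, 0], 0]
    - [0.0, [0, 0, 0], 0]
    - [0.0, [0, 0, 0], 0]
    - [0.0, [0, 0, 0], 0]
  force: 80

```text
clock: 5.38
position: [0.4734, -0.3808, 0.0234]
ee_rot: [0.56, -0.56, 0.432, -0.432]
contact_force: [0.3, 0.9, 4.3]
width: 0.0106
```

```bash
python3 st.py
```

```text
5.38 [ 0.4734 -0.3808  0.0234] F [0.3 0.9 4.3] M [ 0.11  0.06 -0.01] w 0.0106 jaw 14.7 q [-0.79  0.52  1.73  0.    0.89 -1.05] down [ 0. -0. -1.]
```

Emit:
jog_arm:
  targets:
    - [0.0, [0, 0, 0.02], 0]
    - [0.0, [0, 0, 0.03], 0]
    - [0.0, [0, 0, 0.025], 0]
    - [0.0, [0, 0, 0], -0.15]
    - [0.0, [0.01, 0.008, 0], -0.15]
    - [0.0, [0.01, 0.008, 0], -0.15]
    - [0.0, [0.01, 0.008, 0], -0.15]
    - [0.0, [0.01, 0.008, 0], -0.15]
    - [0.0, [0.01, 0.009, 0], -0.15]
    - [0.0, [0.0107, 0.0087, 0], -0.15]

```text
clock: 6.62
position: [0.5336, -0.3303, 0.097]
ee_rot: [0.266, -0.267, 0.656, -0.654]
contact_force: [-0.3, 0.4, -1.1]
width: 0.0103
```

Emit:
jog_arm:
  targets:
    - [0.0, [0, 0, 0], -0.15]
    - [0.0, [0, 0, 0], -0.022]
    - [0.0, [0, 0, 0], 0]
    - [0.0, [0, 0, 0], 0]

```text
clock: 7.12
position: [0.5337, -0.3311, 0.0979]
ee_rot: [0.211, -0.211, 0.675, -0.675]
contact_force: [0.5, 0.8, -2.8]
width: 0.0106
```

```bash
python3 st.py
python3 - <<'E'
from h import *
im,d=get_image("top"); np.save('d2.npy',d); save(im,'t2f.png');a=cv2.resize(im[160:300,250:450],(800,560),interpolation=cv2.INTER_CUBIC); save(a,'top2.png')
for r in spot_point("spanner_ring","top")[:2]+spot_point("spanner_grip","top")[:1]: print(r)
im,d=get_image("side"); save(im,'s2f.png'); np.save('d2s.npy',d);a=cv2.resize(im[160:310,230:430],(800,600),interpolation=cv2.INTER_CUBIC); save(a,'side2.png')
for r in spot_point("spanner_ring","side")[:2]+spot_point("spanner_grip","side")[:1]: print(r)
E
```

```text
7.12 [ 0.5337 -0.3311  0.0979] F [ 0.5  0.8 -2.8] M [ 0.03  0.04 -0.03] w 0.0106 jaw -55.2 q [-0.67  0.47  1.6  -0.    1.07  0.3 ] down [-0.  0. -1.]
{'position': [319.6, 219.4], 'score': 0.71}
{'position': [300.4, 228.6], 'score': 0.56}
```

View pics/top2.png

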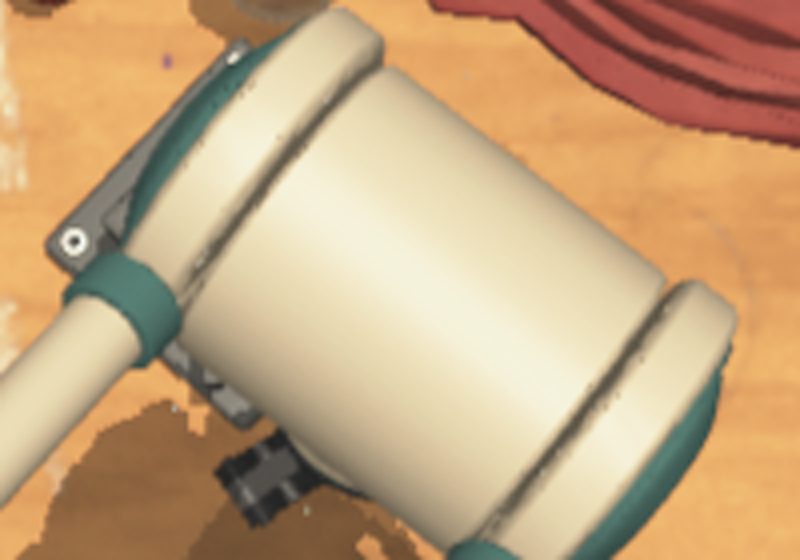

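View pics/side2.png

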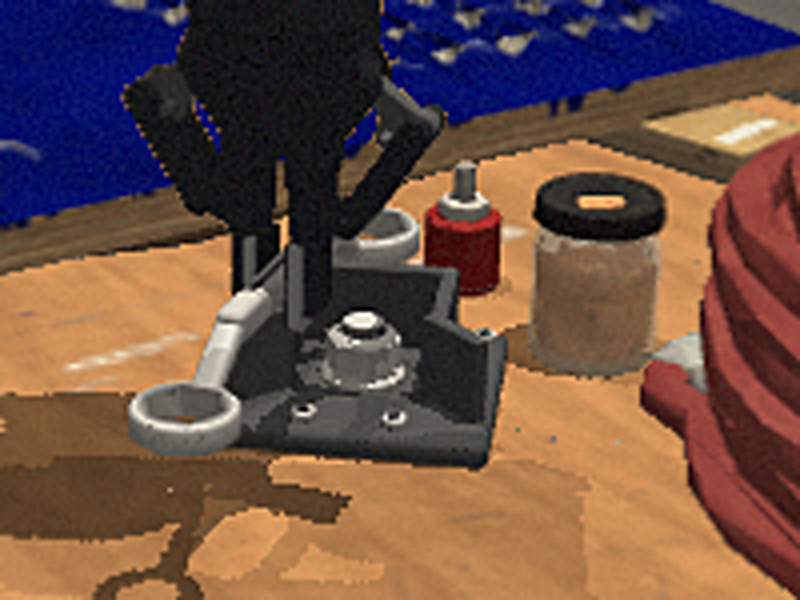

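```bash
cat > ov.py <<'E'
from h import *
def overlay(imfile,out,nut,head,ringz,box,S,cam="side",sh=(-.53,.15),big=True,off=(0,0)):
    im=cv2.imread('pics/'+imfile); x0,y0,w,h=box
    t=cv2.resize(im[y0:y0+h,x0:x0+w],None,fx=S,fy=S,interpolation=cv2.INTER_CUBIC); t0=t.copy()
    def circ(c,r,z,col):
        ps=[(proj(cam,[c[0]+r*np.cos(g),c[1]+r*np.sin(g),z])+sh+.5-[x0,y0])*S for g in np.linspace(0,2*np.pi,60)]
        cv2.polylines(t,[np.array(ps).astype(int)],True,col,1)
    c=np.array(nut)+off
    g=np.radians(head); c2=c-.19*np.array([np.cos(g),np.sin(g)])
    circ(c,.0245,ringz+.012,(0,255,0)); circ(c,.0245,ringz,(0,255,0)); circ(c2,.021,ringz+.012,(255,255,0)); circ(c2,.021,ringz,(255,255,0))
    cv2.imwrite('pics/'+out,np.hstack([t0,t])[:600,:800])
E
python3 - <<'E'
from ov import *
overlay('s2f.png','ov2.png',(.6131,-.2768),34.5,.0745,(260,200,80,75),5)
E
```

```text
(no output)
```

View pics/ov2.png

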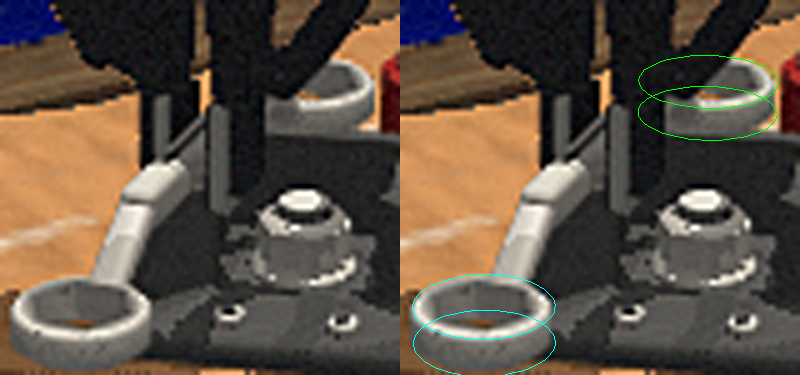

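Emit:
jog_arm:
  targets:
    - [0.0, [0.0004, -0.0003, -0.015], 0]
    - [0.0, [0, 0, -0.0145], 0]
    - [0.0, [0, 0, 0], 0]
    - [0.0, [0, 0, 0], 0]

```text
clock: 7.92
position: [0.5344, -0.3313, 0.0683]
ee_rot: [0.211, -0.211, 0.675, -0.675]
contact_force: [1.1, -0.7, -1.8]
width: 0.0104
```

```bash
python3 st.py
python3 - <<'E'
from ov import *
im,d=get_image("side"); save(im,'s3f.png')
z=manip.get_state()["position"][2]-.0234; print(z)
overlay('s3f.png','ov3.png',(.6131,-.2768),34.5,z,(260,200,80,75),5)
E
```

```text
7.92 [ 0.5344 -0.3313  0.0683] F [ 1.1 -0.7 -1.8] M [ 0.02 -0.04  0.08] w 0.0104 jaw -55.3 q [-0.67  0.5   1.63 -0.    1.01  0.3 ] down [-0.  0. -1.]
0.04528720411402448
```

View pics/ov3.png

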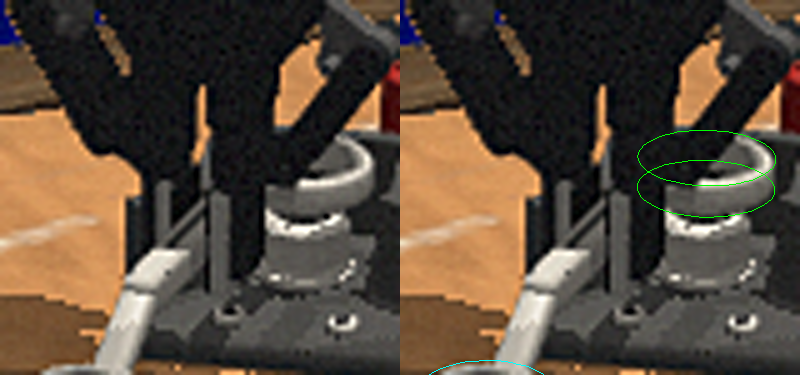

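Emit:
jog_arm:
  targets:
    - [0.0, [0, 0, -0.006], 0]
    - [0.0, [0, 0, -0.003], 0]
    - [0.0, [0, 0, 0], 0]

```text
clock: 8.35
position: [0.5341, -0.3311, 0.0593]
ee_rot: [0.211, -0.211, 0.675, -0.675]
contact_force: [-0.8, 0.3, -1.3]
width: 0.01
```

Emit:
jog_arm:
  targets:
    - [0.0, [0, 0, -0.0015], 0]
    - [0.0, [0, 0, -0.0015], 0]
    - [0.0, [0, 0, -0.0015], 0]
    - [0.0, [0, 0, 0], 0]

```text
clock: 8.85
position: [0.5346, -0.3313, 0.0552]
ee_rot: [-0.211, 0.211, -0.675, 0.675]
contact_force: [-0.2, 0.1, -1.9]
width: 0.0102
```

```bash
python3 st.py
```

```text
8.85 [ 0.5346 -0.3313  0.0552] F [-0.2  0.1 -1.9] M [ 0.13 -0.14  0.01] w 0.0102 jaw -55.3 q [-0.67  0.51  1.65  0.    0.98  0.3 ] down [ 0.001 -0.    -1.   ]
```

Emit:
jog_arm:
  targets:
    - [0.0, [0, 0, -0.0015], 0]
    - [0.0, [0, 0, -0.0015], 0]
    - [0.0, [0, 0, 0], 0]

```text
clock: 9.22
position: [0.5348, -0.3314, 0.0526]
ee_rot: [-0.211, 0.21, -0.675, 0.675]
contact_force: [-0.6, 1.3, 2.4]
width: 0.0105
```

```bash
python3 st.py
```

```text
9.22 [ 0.5348 -0.3314  0.0526] F [-0.6  1.3  2.4] M [ 0.44 -0.41  0.09] w 0.0105 jaw -55.3 q [-0.67  0.51  1.65  0.    0.98  0.3 ] down [ 0.001 -0.    -1.   ]
```

Emit:
jog_arm:
  targets:
    - [0.0, [0, 0, 0.002], 0]
    - [0.0, [0.0005, 0.001, 0], 0]
    - [0.0, [0, 0, -0.001], 0]
    - [0.0, [0, 0, -0.001], 0]
    - [0.0, [0, 0, 0], 0]

```text
clock: 9.85
position: [0.5351, -0.3302, 0.0519]
ee_rot: [0.211, -0.211, 0.675, -0.675]
contact_force: [3.0, 1.1, -1.0]
width: 0.0107
```

```bash
python3 st.py
```

```text
9.85 [ 0.5351 -0.3302  0.0519] F [ 3.   1.1 -1. ] M [ 0.25 -0.48 -0.07] w 0.0107 jaw -55.3 q [-0.66  0.51  1.65  0.    0.98  0.3 ] down [ 0.  0. -1.]
```

Emit:
jog_arm:
  targets:
    - [0.0, [0, 0, -0.001], 0]
    - [0.0, [0, 0, -0.001], 0]
    - [0.0, [0, 0, 0], 0]

```text
clock: 10.22
position: [0.5351, -0.3303, 0.0502]
ee_rot: [-0.211, 0.211, -0.675, 0.675]
contact_force: [1.9, 1.3, 0.3]
width: 0.0108
```

```bash
python3 st.py;  python3 - <<'E'
from ov import *
im,d=get_image("side"); save(im,'s4f.png')
z=manip.get_state()["position"][2]-.0234; print(z)
overlay('s4f.png','ov4.png',(.6131,-.2768),34.5,z,(260,200,80,75),5)
E
```

```text
10.22 [ 0.5351 -0.3303  0.0502] F [1.9 1.3 0.3] M [ 0.3  -0.57 -0.01] w 0.0108 jaw -55.3 q [-0.66  0.52  1.65  0.    0.97  0.3 ] down [ 0.001 -0.    -1.   ]
0.02678619745326918
```

View pics/ov4.png

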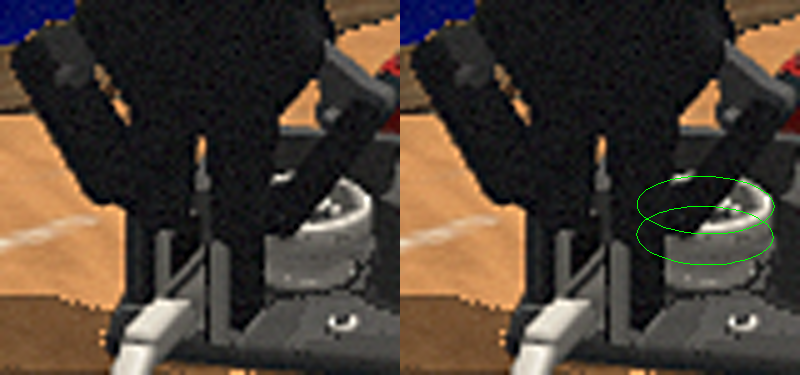

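Emit:
jog_arm:
  targets:
    - [0.0, [0, 0, -0.002], 0]
    - [0.0, [0, 0, -0.002], 0]
    - [0.0, [0, 0, -0.002], 0]
    - [0.0, [0, 0, 0], 0]

```text
clock: 10.78
position: [0.535, -0.3305, 0.0444]
ee_rot: [-0.211, 0.211, -0.675, 0.675]
contact_force: [0.7, 0.9, 4.6]
width: 0.0106
```

```bash
python3 st.py
```

```text
10.78 [ 0.535  -0.3305  0.0444] F [0.7 0.9 4.6] M [ 0.5  -0.69  0.03] w 0.0106 jaw -55.3 q [-0.66  0.52  1.66  0.    0.96  0.3 ] down [ 0.001 -0.    -1.   ]
```

Run:
```python
from ov import *
im,d=get_image("side"); save(im,'s5f.png')
z=manip.get_state()["position"][2]-.0234; print(z)
overlay('s5f.png','ov5.png',(.6131,-.2768),34.5,z,(250,210,90,100),4.4)
```

```text
0.021033759442780648
```

View pics/ov5.png

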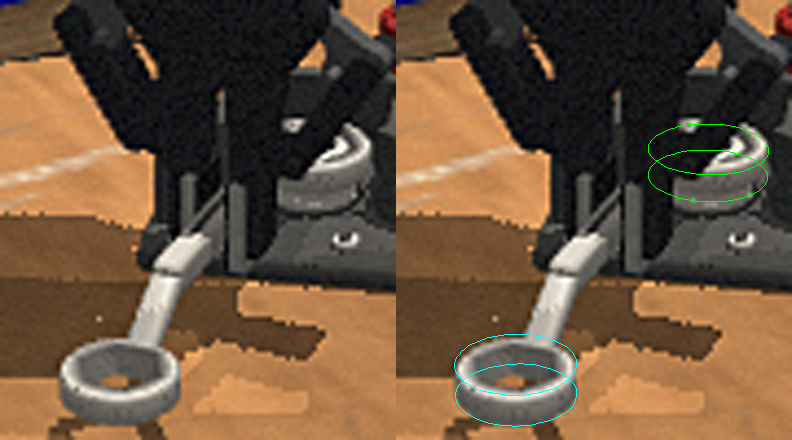

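Emit:
jog_arm:
  targets:
    - [0.0, [0, 0, -0.001], 0]
    - [0.0, [0, 0, 0], 0.02]
    - [0.0, [0, 0, -0.001], -0.04]
    - [0.0, [0, 0, 0], 0.02]
    - [0.0, [0, 0, 0], 0]

```text
clock: 11.45
position: [0.5351, -0.3304, 0.0422]
ee_rot: [-0.211, 0.211, -0.675, 0.675]
contact_force: [2.8, 1.5, 3.3]
width: 0.0104
```

```bash
python3 st.py
```

```text
11.45 [ 0.5351 -0.3304  0.0422] F [2.8 1.5 3.3] M [ 0.43 -0.84  0.02] w 0.0104 jaw -55.2 q [-0.66  0.52  1.66  0.    0.96  0.3 ] down [ 0.001 -0.    -1.   ]
```

Emit:
jog_arm:
  targets:
    - [0.0, [0.0006, 0.0004, 0], 0]
    - [0.0, [0, 0, -0.0015], 0]
    - [0.0, [0, 0, -0.0015], 0]
    - [0.0, [0, 0, 0], 0]

```text
clock: 11.95
position: [0.5351, -0.3303, 0.039]
ee_rot: [-0.211, 0.211, -0.675, 0.675]
contact_force: [-0.1, -1.6, 4.2]
width: 0.0106
```

```bash
python3 st.py
```

```text
11.95 [ 0.5351 -0.3303  0.039 ] F [-0.1 -1.6  4.2] M [-0.01 -0.41 -0.01] w 0.0106 jaw -55.3 q [-0.66  0.53  1.66 -0.    0.95  0.3 ] down [-0.001 -0.    -1.   ]
```

```bash
cat > arc.py <<'E'
import sys,numpy as np
h,end,step=map(float,sys.argv[1:4]); r=.0958
n=int(round(abs(end-h)/step)); hs=np.radians(np.linspace(h,end,n+1))
P=-r*np.c_[np.cos(hs),np.sin(hs)]
print([[0.0,[round(a,4),round(b,4),0],round(c,4)] for (a,b),c in zip(np.diff(P,axis=0),np.diff(hs))], (P[-1]-P[0]).round(4))
E
cat > tq.py <<'E'
from h import *
C=np.array([.6139,-.2758])
s=manip.get_state(); M=jaw(); h=np.degrees(np.arctan2(M[1,2],M[0,2]))+90
d=s["position"][:2]-C; f=s["contact_force"]; u=np.array([np.cos(np.radians(h)),np.sin(np.radians(h))]);t=np.array([-u[1],u[0]])
print("clk",round(s["clock"],2),"h",h.round(1),"ringoff(along,lat)mm",((d+.0958*u)@np.c_[u,t]*1000).round(2),"Fu,Ft,Fz",(f[:2]@u).round(1),(f[:2]@t).round(1),f[2].round(1),"Mz",s["moment"][2].round(2),"T on nut axis",(s["moment"][2]+d[0]*f[1]-d[1]*f[0]).round(2),"ringz",(s["position"][2]-.0234).round(4),"M",s["moment"].round(2))
E
python3 tq.py; python3 arc.py 34.7 4.7 3
```

```text
clk 11.95 h 34.7 ringoff(along,lat)mm [0.03 0.1 ] Fu,Ft,Fz -1.0 -1.2 4.2 Mz -0.01 T on nut axis 0.11 ringz 0.0156 M [-0.01 -0.41 -0.01]
[[0.0, [np.float64(-0.0027), np.float64(0.0042), 0], np.float64(-0.0524)], [0.0, [np.float64(-0.0025), np.float64(0.0043), 0], np.float64(-0.0524)], [0.0, [np.float64(-0.0023), np.float64(0.0045), 0], np.float64(-0.0524)], [0.0, [np.float64(-0.0021), np.float64(0.0046), 0], np.float64(-0.0524)], [0.0, [np.float64(-0.0018), np.float64(0.0047), 0], np.float64(-0.0524)], [0.0, [np.float64(-0.0016), np.float64(0.0048), 0], np.float64(-0.0524)], [0.0, [np.float64(-0.0013), np.float64(0.0048), 0], np.float64(-0.0524)], [0.0, [np.float64(-0.0011), np.float64(0.0049), 0], np.float64(-0.0524)], [0.0, [np.float64(-0.0008), np.float64(0.005), 0], np.float64(-0.0524)], [0.0, [np.float64(-0.0005), np.float64(0.005), 0], np.float64(-0.0524)]] [-0.0167  0.0467]
```

Emit:
jog_arm:
  targets:
    - [0.0, [-0.0027, 0.0042, 0], -0.0524]
    - [0.0, [-0.0025, 0.0043, 0], -0.0524]
    - [0.0, [-0.0023, 0.0045, 0], -0.0524]
    - [0.0, [-0.0021, 0.0046, 0], -0.0524]
    - [0.0, [-0.0018, 0.0047, 0], -0.0524]

```text
clock: 12.58
position: [0.524, -0.3084, 0.039]
ee_rot: [-0.121, 0.121, -0.696, 0.697]
contact_force: [1.1, -2.8, 1.7]
width: 0.0106
```

```bash
python3 tq.py
```

```text
clk 12.57 h 19.7 ringoff(along,lat)mm [ 0.13 -0.4 ] Fu,Ft,Fz 0.1 -3.0 1.7 Mz 0.32 T on nut axis 0.61 ringz 0.0156 M [-0.31 -0.4   0.32]
```

Emit:
jog_arm:
  targets:
    - [0.0, [-0.0016, 0.0048, 0], -0.0524]
    - [0.0, [-0.0013, 0.0048, 0], -0.0524]
    - [0.0, [-0.0011, 0.0049, 0], -0.0524]
    - [0.0, [-0.0008, 0.005, 0], -0.0524]
    - [0.0, [-0.0005, 0.005, 0], -0.0524]

```text
clock: 13.2
position: [0.5185, -0.2838, 0.0388]
ee_rot: [-0.029, 0.029, -0.706, 0.707]
contact_force: [0.4, -2.0, 1.0]
width: 0.0105
```

```bash
python3 tq.py
python3 - <<'E'
from ov import *
im,d=get_image("side"); save(im,'s6f.png')
overlay('s6f.png','ov6.png',(.6131,-.2768),4.7,.0156,(250,200,90,100),4.4)
E
```

```text
clk 13.2 h 4.7 ringoff(along,lat)mm [ 0.11 -0.21] Fu,Ft,Fz 0.2 -2.1 1.0 Mz 0.28 T on nut axis 0.47 ringz 0.0154 M [-0.37 -0.45  0.28]
```

View pics/ov6.png

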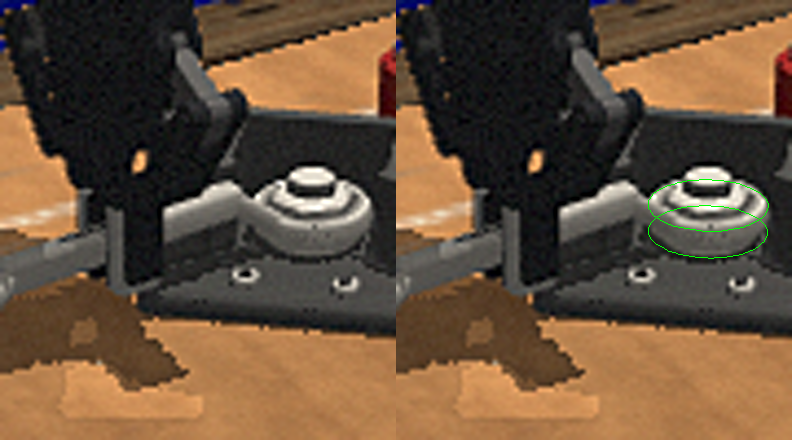

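```bash
sed -i 's/round(a,4),round(b,4),0\],round(c,4)/float(round(a,4)),float(round(b,4)),0],float(round(c,4))/' arc.py; python3 arc.py 4.7 9.7 5;python3 arc.py 9.7 69.7 7.5
```

```text
[[0.0, [0.001, -0.0083, 0], 0.0873]] [ 0.001  -0.0083]
[[0.0, [0.0029, -0.0122, 0], 0.1309], [0.0, [0.0045, -0.0117, 0], 0.1309], [0.0, [0.006, -0.011, 0], 0.1309], [0.0, [0.0074, -0.0101, 0], 0.1309], [0.0, [0.0086, -0.0091, 0], 0.1309], [0.0, [0.0097, -0.0079, 0], 0.1309], [0.0, [0.0107, -0.0066, 0], 0.1309], [0.0, [0.0114, -0.0051, 0], 0.1309]] [ 0.0612 -0.0737]
```

Emit:
jog_arm:
  targets:
    - [0.0, [0.001, -0.0083, 0], 0.0873]
    - [0.0, [0, 0, 0.006], 0]
    - [0.0, [0, 0, 0.008], 0]
    - [0.0, [0, 0, 0.009], 0]
    - [0.0, [0, 0, 0], 0]

```text
clock: 13.88
position: [0.5194, -0.2911, 0.0631]
ee_rot: [-0.06, 0.06, -0.704, 0.705]
contact_force: [-0.5, 0.1, -2.8]
width: 0.0106
```

```bash
python3 tq.py
python3 - <<'E'
from ov import *
im,d=get_image("side"); save(im,'s7f.png')
overlay('s7f.png','ov7.png',(.6131,-.2768),9.7,.0384,(250,200,90,100),4.4)
E
```

```text
clk 13.88 h 9.7 ringoff(along,lat)mm [0.07 0.8 ] Fu,Ft,Fz -0.4 0.1 -2.8 Mz -0.02 T on nut axis -0.03 ringz 0.0397 M [ 0.03  0.02 -0.02]
```

View pics/ov7.png

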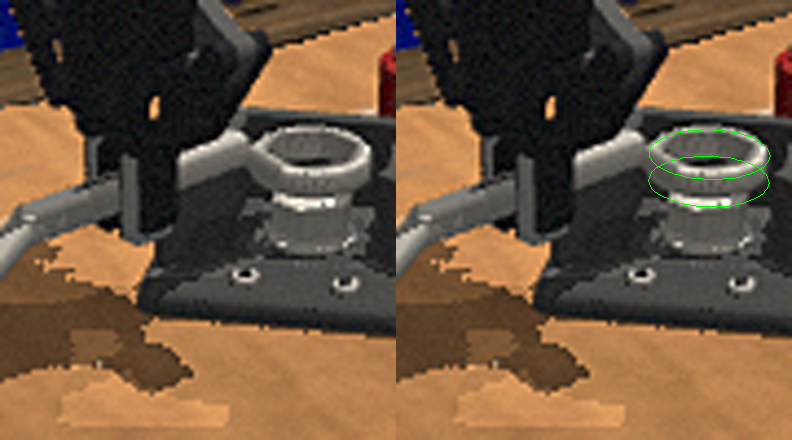

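Run:
```python
from h import *
im=cv2.imread('pics/s7f.png'); x0,y0,w,h=304,240,36,24;S=11
b=cv2.resize(im[y0:y0+h,x0:x0+w],None,fx=S,fy=S,interpolation=cv2.INTER_CUBIC); b=np.clip((b.astype(float)-40)*2.2,0,255).astype(np.uint8)
ts=[b]
for a in (4,8,12):
    t=b.copy(); c=np.array([.6131,-.2768])
    for k in range(6):
        g=np.radians(a+30+60*k); P=[c[0]+.01732*np.cos(g),c[1]+.01732*np.sin(g)]
        q=[(proj("side",np.array([*P,z]))+[-.53,.15]+.5-[x0,y0])*S for z in(.0175,.033)]
        cv2.line(t,tuple(q[0].astype(int)),tuple(q[1].astype(int)),(0,255,0),1)
    ts.append(t)
cv2.imwrite('pics/n7.png',np.vstack([np.hstack(ts[:2]),np.hstack(ts[2:])]))
```

```text
(no output)
```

View pics/n7.png

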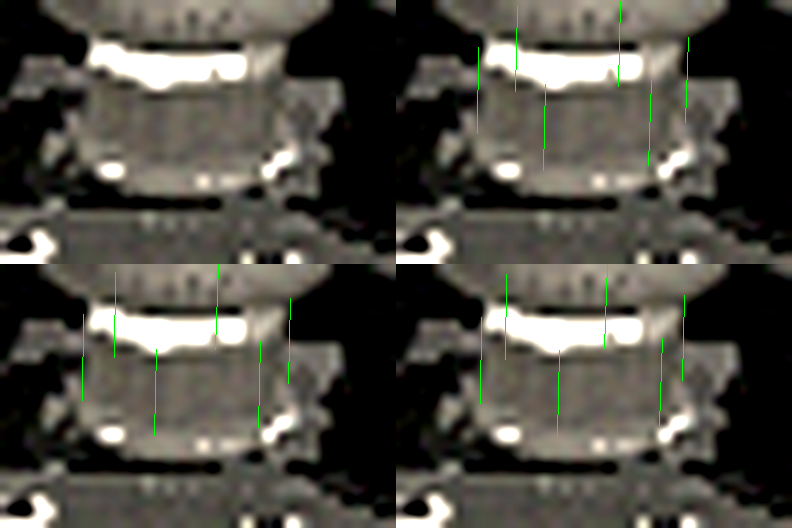

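Emit:
jog_arm:
  targets:
    - [0.0, [0.0029, -0.0127, 0], 0.1309]
    - [0.0, [0.0045, -0.0117, 0], 0.1309]
    - [0.0, [0.006, -0.011, 0], 0.1309]
    - [0.0, [0.0074, -0.0101, 0], 0.1309]
    - [0.0, [0.0086, -0.0091, 0], 0.1309]
    - [0.0, [0.0097, -0.0079, 0], 0.1309]
    - [0.0, [0.0107, -0.0066, 0], 0.1309]
    - [0.0, [0.0114, -0.0051, 0], 0.125]
    - [0.0, [0, 0, 0], 0]
    - [0.0, [0, 0, -0.001], 0]

```text
clock: 15.18
position: [0.5801, -0.365, 0.0607]
ee_rot: [0.402, -0.402, 0.582, -0.581]
contact_force: [-0.3, -0.1, -1.1]
width: 0.0107
```

```bash
python3 tq.py; python3 st.py
```

```text
clk 15.18 h 69.3 ringoff(along,lat)mm [0.41 0.05] Fu,Ft,Fz -0.2 0.3 -1.1 Mz 0.01 T on nut axis -0.02 ringz 0.0373 M [-0.04  0.04  0.01]
15.18 [ 0.5801 -0.365   0.0607] F [-0.3 -0.1 -1.1] M [-0.04  0.04  0.01] w 0.0107 jaw -20.7 q [-0.66  0.58  1.5  -0.    1.07 -0.3 ] down [-0.001  0.001 -1.   ]
```

Emit:
jog_arm:
  targets:
    - [0.0, [-0.0001, -0.0003, -0.002], 0]
    - [0.0, [0, 0, -0.002], 0]
    - [0.0, [0, 0, -0.002], 0]
    - [0.0, [0, 0, -0.001], 0]
    - [0.0, [0, 0, 0], 0]

```text
clock: 15.8
position: [0.5807, -0.3658, 0.054]
ee_rot: [0.402, -0.402, 0.582, -0.581]
contact_force: [-0.6, 0.5, -1.0]
width: 0.0105
```

```bash
python3 tq.py
```

```text
clk 15.8 h 69.3 ringoff(along,lat)mm [-0.1  -0.68] Fu,Ft,Fz 0.2 0.7 -1.0 Mz 0.03 T on nut axis -0.04 ringz 0.0306 M [ 0.04 -0.01  0.03]
```

Emit:
jog_arm:
  targets:
    - [0.0, [-0.0002, 0.0001, -0.002], 0]
    - [0.0, [0, 0, -0.002], 0]
    - [0.0, [0, 0, -0.002], 0]
    - [0.0, [0, 0, 0], 0]

```text
clock: 16.3
position: [0.5806, -0.3658, 0.0478]
ee_rot: [0.402, -0.402, 0.582, -0.581]
contact_force: [-0.2, 0.0, -2.4]
width: 0.0104
```

```bash
python3 tq.py
```

```text
clk 16.3 h 69.3 ringoff(along,lat)mm [-0.13 -0.55] Fu,Ft,Fz -0.0 0.2 -2.4 Mz 0.03 T on nut axis 0.01 ringz 0.0244 M [0.09 0.04 0.03]
```

Slides on freely. Down to the washer, then the stroke.

Emit:
jog_arm:
  targets:
    - [0.0, [0, 0, -0.003], 0]
    - [0.0, [0, 0, -0.003], 0]
    - [0.0, [0, 0, -0.002], 0]
    - [0.0, [0, 0, -0.001], 0]
    - [0.0, [0, 0, 0], 0]

```text
clock: 16.92
position: [0.5806, -0.3658, 0.039]
ee_rot: [0.402, -0.402, 0.582, -0.581]
contact_force: [0.2, 0.7, -1.5]
width: 0.0103
```

```bash
python3 tq.py; python3 arc.py 69.3 33.3 4;python3 arc.py 33.3 5.3 4
```

```text
clk 16.93 h 69.3 ringoff(along,lat)mm [-0.14 -0.61] Fu,Ft,Fz 0.7 0.1 -1.5 Mz 0.06 T on nut axis 0.05 ringz 0.0156 M [0.03 0.02 0.06]
[[0.0, [-0.0062, 0.0026, 0], -0.0698], [0.0, [-0.006, 0.003, 0], -0.0698], [0.0, [-0.0057, 0.0034, 0], -0.0698], [0.0, [-0.0055, 0.0038, 0], -0.0698], [0.0, [-0.0052, 0.0042, 0], -0.0698], [0.0, [-0.0049, 0.0045, 0], -0.0698], [0.0, [-0.0046, 0.0049, 0], -0.0698], [0.0, [-0.0042, 0.0052, 0], -0.0698], [0.0, [-0.0039, 0.0055, 0], -0.0698]] [-0.0462  0.037 ]
[[0.0, [-0.0035, 0.0057, 0], -0.0698], [0.0, [-0.0031, 0.0059, 0], -0.0698], [0.0, [-0.0026, 0.0061, 0], -0.0698], [0.0, [-0.0022, 0.0063, 0], -0.0698], [0.0, [-0.0018, 0.0064, 0], -0.0698], [0.0, [-0.0013, 0.0066, 0], -0.0698], [0.0, [-0.0008, 0.0066, 0], -0.0698]] [-0.0153  0.0437]
```

Emit:
jog_arm:
  targets:
    - [0.0, [-0.0062, 0.0026, 0], -0.0698]
    - [0.0, [-0.006, 0.003, 0], -0.0698]
    - [0.0, [-0.0057, 0.0034, 0], -0.0698]
    - [0.0, [-0.0055, 0.0038, 0], -0.0698]
    - [0.0, [-0.0052, 0.0042, 0], -0.0698]

```text
clock: 17.55
position: [0.5525, -0.3489, 0.039]
ee_rot: [-0.295, 0.295, -0.642, 0.643]
contact_force: [1.9, 0.0, -3.9]
width: 0.0104
```

```bash
python3 tq.py
```

```text
clk 17.55 h 49.3 ringoff(along,lat)mm [ 0.36 -1.15] Fu,Ft,Fz 1.3 -1.4 -3.9 Mz 0.35 T on nut axis 0.49 ringz 0.0156 M [-0.03 -0.26  0.35]
```

Emit:
jog_arm:
  targets:
    - [0.0, [-0.0049, 0.0045, 0], -0.0698]
    - [0.0, [-0.0046, 0.0049, 0], -0.0698]
    - [0.0, [-0.0042, 0.0052, 0], -0.0698]
    - [0.0, [-0.0039, 0.0055, 0], -0.0698]

```text
clock: 18.05
position: [0.5348, -0.3291, 0.0389]
ee_rot: [-0.203, 0.203, -0.677, 0.678]
contact_force: [2.2, -0.1, -5.0]
width: 0.0105
```

```bash
python3 tq.py
```

```text
clk 18.05 h 33.3 ringoff(along,lat)mm [ 0.43 -1.06] Fu,Ft,Fz 1.8 -1.3 -5.0 Mz 0.48 T on nut axis 0.6 ringz 0.0155 M [-0.14 -0.17  0.48]
```

Emit:
jog_arm:
  targets:
    - [0.0, [-0.0035, 0.0057, 0], -0.0698]
    - [0.0, [-0.0031, 0.0059, 0], -0.0698]
    - [0.0, [-0.0026, 0.0061, 0], -0.0698]
    - [0.0, [-0.0022, 0.0063, 0], -0.0698]

```text
clock: 18.55
position: [0.5232, -0.3052, 0.0388]
ee_rot: [-0.107, 0.107, -0.698, 0.7]
contact_force: [1.4, -0.7, -6.3]
width: 0.0104
```

```bash
python3 tq.py
```

```text
clk 18.55 h 17.4 ringoff(along,lat)mm [ 0.42 -1.  ] Fu,Ft,Fz 1.1 -1.1 -6.3 Mz 0.52 T on nut axis 0.63 ringz 0.0154 M [-0.21 -0.08  0.52]
```

Emit:
jog_arm:
  targets:
    - [0.0, [-0.0018, 0.0064, 0], -0.0698]
    - [0.0, [-0.0013, 0.0066, 0], -0.0698]
    - [0.0, [-0.0008, 0.0066, 0], -0.0698]

```text
clock: 18.92
position: [0.519, -0.2857, 0.0388]
ee_rot: [-0.033, 0.033, -0.706, 0.707]
contact_force: [0.3, -1.3, -6.1]
width: 0.0106
```

```bash
python3 tq.py
```

```text
clk 18.93 h 5.4 ringoff(along,lat)mm [ 0.4  -0.95] Fu,Ft,Fz 0.2 -1.4 -6.1 Mz 0.56 T on nut axis 0.69 ringz 0.0154 M [-0.24 -0.    0.56]
```

Emit:
jog_arm:
  targets:
    - [0.0, [0.0008, -0.0078, 0], 0.0873]
    - [0.0, [0, 0, 0.006], 0]
    - [0.0, [0, 0, 0.008], 0]
    - [0.0, [0, 0, 0.009], 0]
    - [0.0, [0, 0, 0], 0]

```text
clock: 19.55
position: [0.5207, -0.2934, 0.0636]
ee_rot: [-0.064, 0.063, -0.704, 0.705]
contact_force: [0.2, 0.8, -2.3]
width: 0.0104
```

```bash
python3 tq.py
python3 - <<'E'
from ov import *
im,d=get_image("side"); save(im,'s8f.png')
x0,y0,w,h=304,240,36,24;S=11; im=cv2.imread('pics/s8f.png')
b=cv2.resize(im[y0:y0+h,x0:x0+w],None,fx=S,fy=S,interpolation=cv2.INTER_CUBIC); b=np.clip((b.astype(float)-40)*2.2,0,255).astype(np.uint8)
ts=[b]
for a in (4,8,12):
    t=b.copy(); c=np.array([.6131,-.2768])
    for k in range(6):
        g=np.radians(a+30+60*k); P=[c[0]+.01732*np.cos(g),c[1]+.01732*np.sin(g)]
        q=[(proj("side",np.array([*P,z]))+[-.53,.15]+.5-[x0,y0])*S for z in(.016,.031)]
        cv2.line(t,tuple(q[0].astype(int)),tuple(q[1].astype(int)),(0,255,0),1)
    ts.append(t)
cv2.imwrite('pics/n8.png',np.vstack([np.hstack(ts[:2]),np.hstack(ts[2:])]))
E
```

```text
clk 19.55 h 10.3 ringoff(along,lat)mm [ 0.91 -0.59] Fu,Ft,Fz 0.3 0.7 -2.3 Mz 0.07 T on nut axis 0.0 ringz 0.0402 M [-0.05 -0.    0.07]
```

View pics/n8.png

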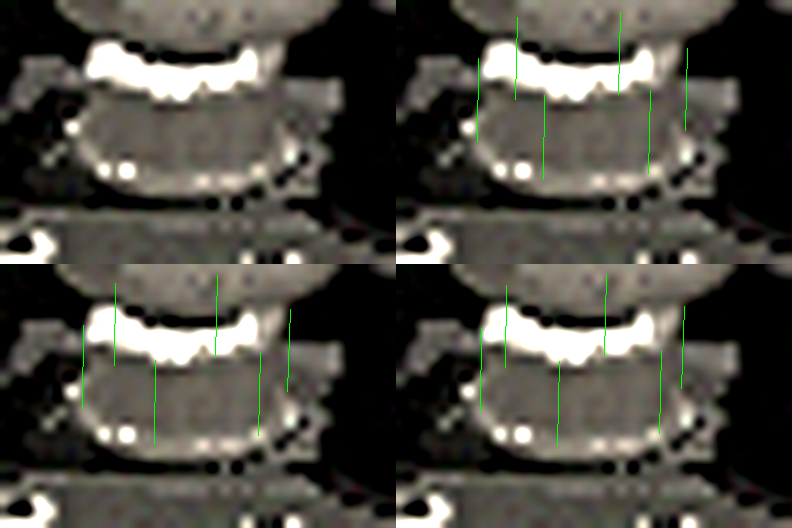

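Emit:
jog_arm:
  targets:
    - [0.0, [0.0032, -0.0118, 0], 0.1309]
    - [0.0, [0.0048, -0.0117, 0], 0.1309]
    - [0.0, [0.0062, -0.011, 0], 0.1309]
    - [0.0, [0.0075, -0.0101, 0], 0.1309]
    - [0.0, [0.0087, -0.0091, 0], 0.1309]
    - [0.0, [0.0098, -0.0079, 0], 0.1309]
    - [0.0, [0.0107, -0.0066, 0], 0.1309]
    - [0.0, [0.0114, -0.0051, 0], 0.137]
    - [0.0, [0, 0, -0.001], 0]
    - [0.0, [0, 0, -0.001], 0]

```text
clock: 20.85
position: [0.5815, -0.3657, 0.0596]
ee_rot: [0.408, -0.409, 0.578, -0.577]
contact_force: [-0.4, 0.4, -2.1]
width: 0.0107
```

```bash
python3 tq.py; python3 st.py
python3 - <<'E'
from ov import *
im,d=get_image("side"); save(im,'s9f.png')
overlay('s9f.png','ov9.png',(.6131,-.2768),70.8,manip.get_state()["position"][2]-.0234,(250,200,90,100),4.4)
E
```

```text
clk 20.85 h 70.6 ringoff(along,lat)mm [0.24 0.75] Fu,Ft,Fz 0.3 0.5 -2.1 Mz -0.04 T on nut axis -0.09 ringz 0.0362 M [-0.03 -0.04 -0.04]
20.85 [ 0.5815 -0.3657  0.0596] F [-0.4  0.4 -2.1] M [-0.03 -0.04 -0.04] w 0.0107 jaw -19.4 q [-0.66  0.58  1.5  -0.    1.07 -0.32] down [-0.001  0.001 -1.   ]
```

View pics/ov9.png

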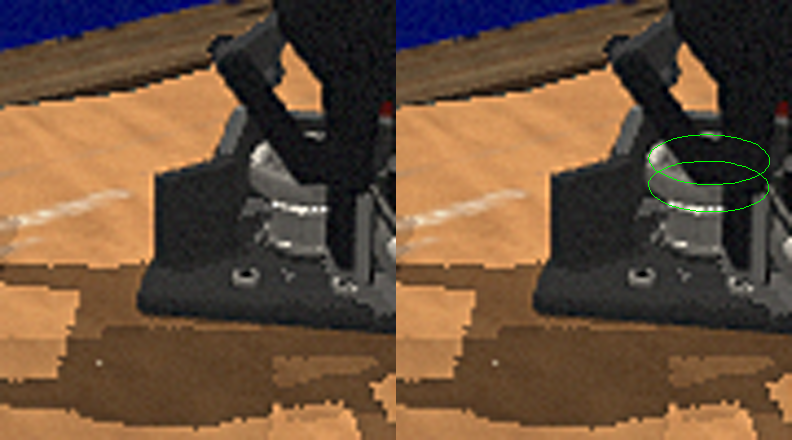

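Emit:
jog_arm:
  targets:
    - [0.0, [0.001, -0.0007, -0.001], 0]
    - [0.0, [0, 0, -0.002], 0]
    - [0.0, [0, 0, -0.002], 0]
    - [0.0, [0, 0, -0.001], 0]
    - [0.0, [0, 0, 0], 0]

```text
clock: 21.52
position: [0.5832, -0.3669, 0.054]
ee_rot: [0.409, -0.409, 0.577, -0.577]
contact_force: [0.3, -0.5, -2.0]
width: 0.0106
```

```bash
python3 tq.py
```

```text
clk 21.52 h 70.7 ringoff(along,lat)mm [-0.31 -1.08] Fu,Ft,Fz -0.4 -0.4 -2.0 Mz 0.05 T on nut axis 0.09 ringz 0.0306 M [-0.03 -0.01  0.05]
```

Emit:
jog_arm:
  targets:
    - [0.0, [-0.0004, 0.0002, -0.001], 0]
    - [0.0, [0, 0, -0.001], 0]
    - [0.0, [0, 0, -0.001], 0]
    - [0.0, [0, 0, 0], 0]

```text
clock: 22.02
position: [0.5828, -0.3665, 0.051]
ee_rot: [0.409, -0.409, 0.577, -0.577]
contact_force: [-0.1, 0.2, -2.4]
width: 0.0104
```

```bash
python3 tq.py
```

```text
clk 22.02 h 70.7 ringoff(along,lat)mm [-0.14 -0.58] Fu,Ft,Fz 0.2 0.2 -2.4 Mz -0.02 T on nut axis -0.04 ringz 0.0276 M [ 0.12  0.02 -0.02]
```

Emit:
jog_arm:
  targets:
    - [0.0, [0, 0, -0.002], 0]
    - [0.0, [0, 0, -0.002], 0]
    - [0.0, [0, 0, -0.002], 0]
    - [0.0, [0, 0, 0], 0]

```text
clock: 22.52
position: [0.5828, -0.3665, 0.0448]
ee_rot: [0.409, -0.409, 0.577, -0.577]
contact_force: [-0.2, 0.1, -1.9]
width: 0.0107
```

```bash
python3 tq.py
```

```text
clk 22.52 h 70.7 ringoff(along,lat)mm [-0.09 -0.59] Fu,Ft,Fz 0.0 0.2 -1.9 Mz 0.03 T on nut axis 0.01 ringz 0.0214 M [ 0.17 -0.01  0.03]
```

Emit:
jog_arm:
  targets:
    - [0.0, [0, 0, -0.002], 0]
    - [0.0, [0, 0, -0.002], 0]
    - [0.0, [0, 0, -0.002], 0]
    - [0.0, [0, 0, 0], 0]

```text
clock: 23.02
position: [0.5828, -0.3666, 0.0389]
ee_rot: [0.409, -0.409, 0.577, -0.577]
contact_force: [0.8, 1.1, -0.7]
width: 0.0107
```

```bash
python3 tq.py; python3 arc.py 70.7 50.7 4;python3 arc.py 50.7 20.7 3
```

```text
clk 23.02 h 70.7 ringoff(along,lat)mm [-0.18 -0.67] Fu,Ft,Fz 1.3 -0.4 -0.7 Mz 0.07 T on nut axis 0.1 ringz 0.0155 M [ 0.31 -0.04  0.07]
[[0.0, [-0.0062, 0.0024, 0], -0.0698], [0.0, [-0.006, 0.0029, 0], -0.0698], [0.0, [-0.0058, 0.0033, 0], -0.0698], [0.0, [-0.0056, 0.0037, 0], -0.0698], [0.0, [-0.0053, 0.0041, 0], -0.0698]] [-0.029   0.0163]
[[0.0, [-0.0038, 0.0033, 0], -0.0524], [0.0, [-0.0036, 0.0035, 0], -0.0524], [0.0, [-0.0034, 0.0037, 0], -0.0524], [0.0, [-0.0032, 0.0038, 0], -0.0524], [0.0, [-0.003, 0.004, 0], -0.0524], [0.0, [-0.0028, 0.0041, 0], -0.0524], [0.0, [-0.0026, 0.0043, 0], -0.0524], [0.0, [-0.0024, 0.0044, 0], -0.0524], [0.0, [-0.0021, 0.0045, 0], -0.0524], [0.0, [-0.0019, 0.0046, 0], -0.0524]] [-0.0289  0.0403]
```

Emit:
jog_arm:
  targets:
    - [0.0, [-0.0062, 0.0024, 0], -0.0698]
    - [0.0, [-0.006, 0.0029, 0], -0.0698]
    - [0.0, [-0.0058, 0.0033, 0], -0.0698]

```text
clock: 23.4
position: [0.5653, -0.3582, 0.039]
ee_rot: [-0.347, 0.346, -0.616, 0.617]
contact_force: [1.9, 1.5, -1.9]
width: 0.0106
```

```bash
python3 tq.py; python3 arc.py 58.7 28.7 2
```

```text
clk 23.4 h 58.7 ringoff(along,lat)mm [ 0.18 -1.35] Fu,Ft,Fz 2.2 -0.8 -1.9 Mz 0.45 T on nut axis 0.53 ringz 0.0156 M [ 0.25 -0.32  0.45]
[[0.0, [-0.0028, 0.0018, 0], -0.0349], [0.0, [-0.0028, 0.0019, 0], -0.0349], [0.0, [-0.0027, 0.002, 0], -0.0349], [0.0, [-0.0026, 0.0021, 0], -0.0349], [0.0, [-0.0026, 0.0022, 0], -0.0349], [0.0, [-0.0025, 0.0023, 0], -0.0349], [0.0, [-0.0024, 0.0023, 0], -0.0349], [0.0, [-0.0023, 0.0024, 0], -0.0349], [0.0, [-0.0022, 0.0025, 0], -0.0349], [0.0, [-0.0021, 0.0026, 0], -0.0349], [0.0, [-0.002, 0.0026, 0], -0.0349], [0.0, [-0.002, 0.0027, 0], -0.0349], [0.0, [-0.0019, 0.0028, 0], -0.0349], [0.0, [-0.0018, 0.0028, 0], -0.0349], [0.0, [-0.0017, 0.0029, 0], -0.0349]] [-0.0343  0.0359]
```

Emit:
jog_arm:
  targets:
    - [0.0, [-0.003, 0.002, 0], -0.0349]
    - [0.0, [-0.003, 0.0021, 0], -0.0349]
    - [0.0, [-0.0029, 0.0021, 0], -0.0349]

```text
clock: 23.78
position: [0.5566, -0.3522, 0.0392]
ee_rot: [-0.314, 0.313, -0.633, 0.634]
contact_force: [3.8, 0.4, -3.5]
width: 0.0102
```

```bash
python3 tq.py
```

```text
clk 23.77 h 52.6 ringoff(along,lat)mm [ 0.31 -0.85] Fu,Ft,Fz 2.7 -2.8 -3.5 Mz 0.27 T on nut axis 0.54 ringz 0.0158 M [-0.02 -0.56  0.27]
```

Emit:
jog_arm:
  targets:
    - [0.0, [-0.0026, 0.0021, 0], -0.0349]
    - [0.0, [-0.0026, 0.0022, 0], -0.0349]

```text
clock: 24.02
position: [0.5512, -0.3478, 0.0391]
ee_rot: [-0.291, 0.291, -0.644, 0.645]
contact_force: [3.5, 0.4, -4.9]
width: 0.0106
```

```bash
python3 tq.py
```

```text
clk 24.02 h 48.6 ringoff(along,lat)mm [ 0.33 -0.59] Fu,Ft,Fz 2.7 -2.4 -4.9 Mz 0.17 T on nut axis 0.4 ringz 0.0157 M [-0.1  -0.69  0.17]
```

Emit:
jog_arm:
  targets:
    - [0.0, [-0.0025, 0.0023, 0], -0.0349]
    - [0.0, [-0.0024, 0.0023, 0], -0.0349]

```text
clock: 24.28
position: [0.5462, -0.3431, 0.0392]
ee_rot: [-0.268, 0.268, -0.654, 0.655]
contact_force: [5.7, 0.6, -5.4]
width: 0.0106
```

```bash
python3 tq.py
```

```text
clk 24.27 h 44.6 ringoff(along,lat)mm [ 0.34 -0.47] Fu,Ft,Fz 4.5 -3.6 -5.4 Mz 0.19 T on nut axis 0.53 ringz 0.0158 M [-0.07 -0.71  0.19]
```

Emit:
jog_arm:
  targets:
    - [0.0, [-0.0023, 0.0024, 0], -0.0349]
    - [0.0, [-0.0022, 0.0025, 0], -0.0349]

```text
clock: 24.52
position: [0.5417, -0.3382, 0.0391]
ee_rot: [-0.245, 0.245, -0.663, 0.664]
contact_force: [5.8, 0.4, -5.3]
width: 0.0104
```

```bash
python3 tq.py
```

```text
clk 24.52 h 40.6 ringoff(along,lat)mm [ 0.39 -0.4 ] Fu,Ft,Fz 4.7 -3.5 -5.3 Mz 0.23 T on nut axis 0.57 ringz 0.0157 M [-0.16 -0.77  0.23]
```

Emit:
jog_arm:
  targets:
    - [0.0, [-0.0018, 0.0029, 0], -0.0349]
    - [0.0, [-0.002, 0.0026, 0], -0.0349]

```text
clock: 24.78
position: [0.5376, -0.3329, 0.0392]
ee_rot: [-0.222, 0.222, -0.671, 0.672]
contact_force: [5.0, -0.4, -5.6]
width: 0.0107
```

```bash
python3 tq.py
```

```text
clk 24.77 h 36.6 ringoff(along,lat)mm [ 0.45 -0.35] Fu,Ft,Fz 3.8 -3.3 -5.6 Mz 0.19 T on nut axis 0.51 ringz 0.0158 M [-0.3  -0.53  0.19]
```

Emit:
jog_arm:
  targets:
    - [0.0, [-0.002, 0.0027, 0], -0.0349]
    - [0.0, [-0.0019, 0.0028, 0], -0.0349]

```text
clock: 25.02
position: [0.5337, -0.3274, 0.0391]
ee_rot: [-0.198, 0.198, -0.678, 0.679]
contact_force: [5.1, -2.7, -5.7]
width: 0.0107
```

```bash
python3 tq.py
```

```text
clk 25.02 h 32.6 ringoff(along,lat)mm [ 0.43 -0.26] Fu,Ft,Fz 2.9 -5.0 -5.7 Mz 0.17 T on nut axis 0.65 ringz 0.0157 M [-0.41 -0.67  0.17]
```

Emit:
jog_arm:
  targets:
    - [0.0, [-0.0018, 0.0028, 0], -0.0349]

```text
clock: 25.15
position: [0.5321, -0.3247, 0.0392]
ee_rot: [-0.187, 0.186, -0.682, 0.683]
contact_force: [5.6, -2.5, -6.7]
width: 0.0106
```

```bash
python3 tq.py
```

```text
clk 25.15 h 30.6 ringoff(along,lat)mm [ 0.45 -0.46] Fu,Ft,Fz 3.6 -5.0 -6.7 Mz 0.29 T on nut axis 0.77 ringz 0.0158 M [-0.54 -0.63  0.29]
```

Emit:
jog_arm:
  targets:
    - [0.0, [-0.0017, 0.0029, 0], -0.0349]

```text
clock: 25.28
position: [0.5308, -0.3224, 0.0394]
ee_rot: [-0.175, 0.175, -0.684, 0.686]
contact_force: [6.1, -3.8, -7.2]
width: 0.0107
```

```bash
python3 tq.py; python3 arc.py 28.7 4.7 2
```

```text
clk 25.27 h 28.7 ringoff(along,lat)mm [ 0.48 -1.04] Fu,Ft,Fz 3.6 -6.3 -7.2 Mz 0.58 T on nut axis 1.18 ringz 0.016 M [-0.67 -0.72  0.58]
[[0.0, [-0.0016, 0.003, 0], -0.0349], [0.0, [-0.0015, 0.003, 0], -0.0349], [0.0, [-0.0013, 0.0031, 0], -0.0349], [0.0, [-0.0012, 0.0031, 0], -0.0349], [0.0, [-0.0011, 0.0031, 0], -0.0349], [0.0, [-0.001, 0.0032, 0], -0.0349], [0.0, [-0.0009, 0.0032, 0], -0.0349], [0.0, [-0.0008, 0.0032, 0], -0.0349], [0.0, [-0.0007, 0.0033, 0], -0.0349], [0.0, [-0.0006, 0.0033, 0], -0.0349], [0.0, [-0.0004, 0.0033, 0], -0.0349], [0.0, [-0.0003, 0.0033, 0], -0.0349]] [-0.0114  0.0382]
```

Emit:
jog_arm:
  targets:
    - [0.0, [0, 0, 0], 0]

```text
clock: 25.4
position: [0.5308, -0.3224, 0.0395]
ee_rot: [-0.176, 0.175, -0.684, 0.686]
contact_force: [5.2, -2.8, -6.6]
width: 0.0106
```

```bash
python3 tq.py
```

```text
clk 25.4 h 28.7 ringoff(along,lat)mm [ 0.51 -0.96] Fu,Ft,Fz 3.2 -4.9 -6.6 Mz 0.48 T on nut axis 0.96 ringz 0.0161 M [-0.59 -0.64  0.48]
```

Emit:
jog_arm:
  targets:
    - [0.0, [-0.0004, 0.0008, 0], -0.0087]

```text
clock: 25.52
position: [0.5305, -0.3219, 0.0395]
ee_rot: [-0.173, 0.172, -0.685, 0.687]
contact_force: [6.1, -3.4, -7.2]
width: 0.0103
```

```bash
python3 tq.py
```

```text
clk 25.52 h 28.2 ringoff(along,lat)mm [ 0.53 -1.14] Fu,Ft,Fz 3.8 -5.9 -7.2 Mz 0.58 T on nut axis 1.15 ringz 0.0161 M [-0.73 -0.69  0.58]
```

Emit:
jog_arm:
  targets:
    - [0.0, [-0.0004, 0.0008, 0], -0.0087]
    - [0.0, [0, 0, 0], 0]

```text
clock: 25.78
position: [0.5302, -0.3213, 0.0395]
ee_rot: [-0.17, 0.169, -0.685, 0.688]
contact_force: [5.8, -3.2, -6.8]
width: 0.0104
```

```bash
python3 tq.py
```

```text
clk 25.77 h 27.8 ringoff(along,lat)mm [ 0.51 -1.27] Fu,Ft,Fz 3.7 -5.6 -6.8 Mz 0.58 T on nut axis 1.12 ringz 0.0161 M [-0.77 -0.69  0.58]
```

Emit:
jog_arm:
  targets:
    - [0.0, [-0.0004, 0.0008, 0], -0.0087]
    - [0.0, [0, 0, 0], 0]

```text
clock: 26.02
position: [0.5299, -0.3207, 0.0395]
ee_rot: [-0.167, 0.166, -0.686, 0.689]
contact_force: [6.1, -5.0, -6.2]
width: 0.0106
```

```bash
python3 tq.py
```

```text
clk 26.02 h 27.3 ringoff(along,lat)mm [ 0.52 -1.4 ] Fu,Ft,Fz 3.2 -7.2 -6.2 Mz 0.7 T on nut axis 1.39 ringz 0.0161 M [-0.82 -0.74  0.7 ]
```

Emit:
jog_arm:
  targets:
    - [0.0, [-0.0004, 0.0008, 0], -0.0087]
    - [0.0, [0, 0, 0], 0]
    - [0.0, [0, 0, 0], 0]

```text
clock: 26.4
position: [0.5296, -0.3202, 0.0396]
ee_rot: [-0.164, 0.164, -0.686, 0.69]
contact_force: [6.4, -4.9, -6.2]
width: 0.0103
```

```bash
python3 tq.py;  python3 - <<'E'
from ov import *
im,d=get_image("side"); save(im,'s10f.png')
overlay('s10f.png','ov10.png',(.6131,-.2768),27,.015,(250,200,90,100),4.4)
E
```

```text
clk 26.4 h 26.8 ringoff(along,lat)mm [ 0.54 -1.6 ] Fu,Ft,Fz 3.6 -7.2 -6.2 Mz 0.77 T on nut axis 1.46 ringz 0.0162 M [-0.83 -0.72  0.77]
```

View pics/ov10.png

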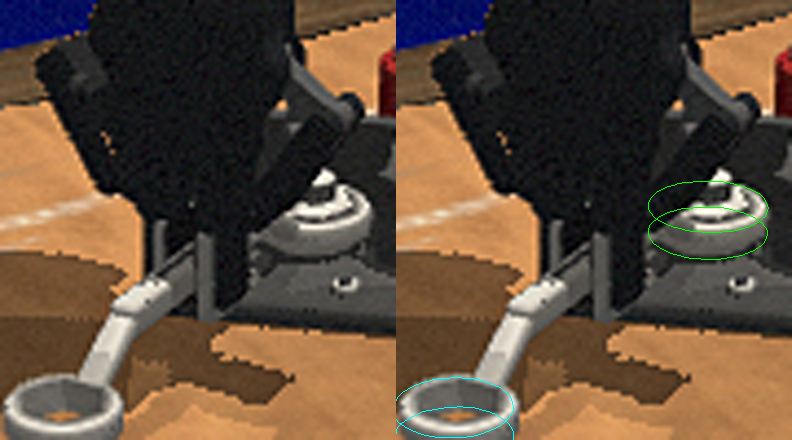

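Emit:
jog_arm:
  targets:
    - [0.0, [0.0035, -0.0065, 0], 0.087]
    - [0.0, [0, 0, 0], 0]

```text
clock: 26.7
position: [0.5326, -0.3258, 0.0397]
ee_rot: [-0.193, 0.192, -0.68, 0.681]
contact_force: [4.0, -1.6, -2.7]
width: 0.0103
```

```bash
python3 tq.py
```

```text
clk 26.7 h 31.6 ringoff(along,lat)mm [0.34 0.07] Fu,Ft,Fz 2.5 -3.4 -2.7 Mz 0.08 T on nut axis 0.41 ringz 0.0163 M [-0.49 -0.64  0.08]
```

Emit:
jog_arm:
  targets:
    - [0.0, [0.0018, -0.003, 0], 0.02]
    - [0.0, [0, 0, 0], 0]

```text
clock: 26.95
position: [0.5335, -0.3274, 0.0393]
ee_rot: [0.2, -0.2, 0.679, -0.678]
contact_force: [2.7, -0.4, -1.0]
width: 0.0107
```

```bash
python3 tq.py
```

```text
clk 26.95 h 32.8 ringoff(along,lat)mm [0.24 0.23] Fu,Ft,Fz 2.0 -1.8 -1.0 Mz -0.08 T on nut axis 0.09 ringz 0.0159 M [-0.14 -0.45 -0.08]
```

Free. Lift off.

Emit:
jog_arm:
  targets:
    - [0.0, [0, 0, 0.004], 0]
    - [0.0, [0, 0, 0.005], 0]
    - [0.0, [0, 0, 0.005], 0]
    - [0.0, [0, 0, 0], 0]

```text
clock: 27.45
position: [0.5351, -0.326, 0.0519]
ee_rot: [0.2, -0.199, 0.679, -0.678]
contact_force: [9.4, 2.0, -11.0]
width: 0.0107
```

```bash
python3 tq.py
```

```text
clk 27.45 h 32.8 ringoff(along,lat)mm [2.35 0.49] Fu,Ft,Fz 9.0 -3.4 -11.0 Mz -0.13 T on nut axis 0.18 ringz 0.0285 M [-0.05 -1.02 -0.13]
```

Emit:
jog_arm:
  targets:
    - [0.0, [0, 0, 0.01], 0]
    - [0.0, [0, 0, 0.02], 0]
    - [0.0, [0, 0, 0.02], 0]
    - [0.0, [0, 0, 0.01], 0]
    - [0.0, [0, 0, 0], 0]

```text
clock: 28.08
position: [0.533, -0.3277, 0.1137]
ee_rot: [-0.2, 0.2, -0.678, 0.678]
contact_force: [0.3, 0.5, -1.4]
width: 0.0101
```

```bash
python3 tq.py
python3 - <<'E'
from ov import *
im,d=get_image("side"); save(im,'s11f.png')
x0,y0,w,h=290,225,50,40
f=lambda n:np.clip((cv2.resize(cv2.imread('pics/'+n)[y0:y0+h,x0:x0+w],None,fx=8,fy=8,interpolation=cv2.INTER_CUBIC).astype(float)-20)*1.4,0,255).astype(np.uint8)
cv2.imwrite('pics/cmp11.png',np.hstack([f('side0.png'),f('s11f.png')]))
E
```

```text
clk 28.07 h 32.9 ringoff(along,lat)mm [-0.35  0.31] Fu,Ft,Fz 0.5 0.2 -1.4 Mz -0.01 T on nut axis -0.03 ringz 0.0903 M [-0.   -0.06 -0.01]
```

View pics/cmp11.png

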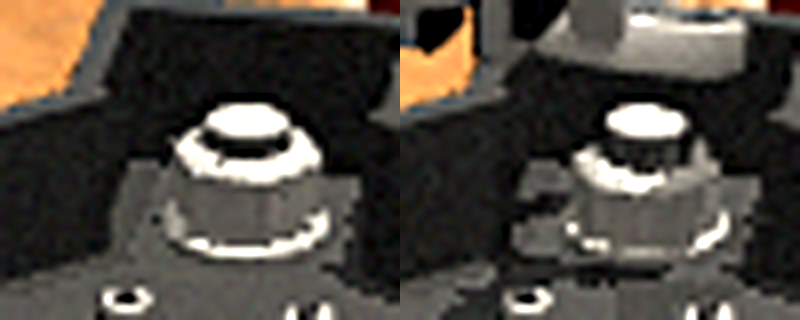

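Emit:
jog_arm:
  targets:
    - [0.0, [-0.015, -0.0133, 0], 0]
    - [0.0, [-0.015, -0.0133, 0], 0.12]
    - [0.0, [-0.015, -0.0133, 0], 0.14]
    - [0.0, [-0.0146, -0.0132, 0], 0.14]
    - [0.0, [0, 0, 0], 0.14]
    - [0.0, [0, 0, 0], 0.14]
    - [0.0, [0, 0, 0], 0.14]
    - [0.0, [0, 0, 0], 0.14]
    - [0.0, [0, 0, 0], 0.14]
    - [0.0, [0, 0, 0], 0.14]

```text
clock: 29.38
position: [0.4723, -0.3813, 0.1123]
ee_rot: [-0.557, 0.558, -0.436, 0.434]
contact_force: [-0.6, -0.2, -0.5]
width: 0.0104
```

Emit:
jog_arm:
  targets:
    - [0.0, [0, 0, -0.03], 0]
    - [0.0, [0, 0, -0.03], 0]
    - [0.0, [0, 0, -0.015], 0]
    - [0.0, [0, 0, -0.008], 0]
    - [0.0, [0, 0, 0], 0]

```text
clock: 30.0
position: [0.4739, -0.3819, 0.0305]
ee_rot: [-0.557, 0.557, -0.436, 0.436]
contact_force: [-1.1, -3.3, 3.1]
width: 0.0107
```

```bash
python3 tq.py;python3 st.py
python3 - <<'E'
from h import *
im,d=get_image("side"); save(cv2.resize(im[180:360,200:400],(660,594),interpolation=cv2.INTER_CUBIC),'s12.png')
E
```

```text
clk 30.0 h 103.9 ringoff(along,lat)mm [ 26.43 161.39] Fu,Ft,Fz -2.9 1.8 3.1 Mz 0.13 T on nut axis 0.47 ringz 0.0071 M [0.09 0.12 0.13]
30.0 [ 0.4739 -0.3819  0.0305] F [-1.1 -3.3  3.1] M [0.09 0.12 0.13] w 0.0107 jaw 13.9 q [-0.79  0.51  1.72 -0.    0.91 -1.03] down [ 0.    -0.001 -1.   ]
```

View pics/s12.png

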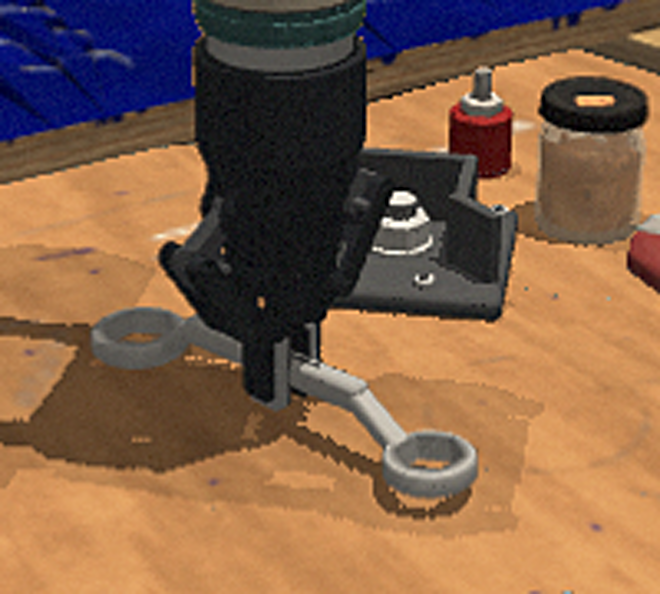

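Emit:
jog_arm:
  targets:
    - [0.0, [0, 0, -0.0025], 0]
    - [0.0, [0, 0, -0.0025], 0]
    - [0.0, [0, 0, 0], 0]
  force: 20

```text
clock: 30.42
position: [0.4745, -0.3811, 0.0256]
ee_rot: [-0.557, 0.557, -0.435, 0.436]
contact_force: [0.8, -3.7, 5.2]
width: 0.0105
```

```bash
python3 st.py
python3 - <<'E'
from h import *
im,d=get_image("side"); save(cv2.resize(im[180:360,200:400],(660,594),interpolation=cv2.INTER_CUBIC),'s13.png')
E
```

```text
30.43 [ 0.4745 -0.3811  0.0256] F [ 0.8 -3.7  5.2] M [0.08 0.05 0.12] w 0.0105 jaw 13.9 q [-0.79  0.52  1.72  0.    0.9  -1.03] down [ 0.001 -0.001 -1.   ]
```

View pics/s13.png

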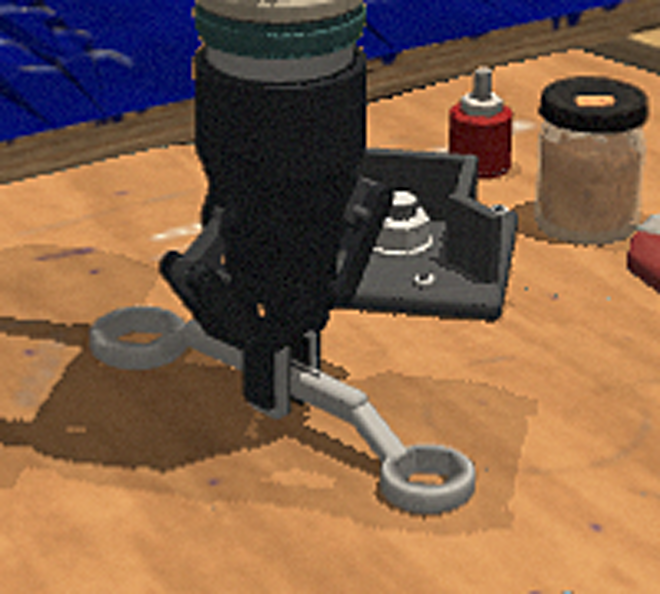

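Nearly level. Finish lowering, release, and lift away.

Emit:
jog_arm:
  targets:
    - [0.0, [0, 0, -0.0015], 0]
    - [0.0, [0, 0, 0], 0]
    - [0.02, [0, 0, 0], 0]
    - [0.04, [0, 0, 0], 0]
    - [0.06, [0, 0, 0], 0]
    - [0.06, [0, 0, 0], 0]
    - [0.06, [0, 0, 0.02], 0]
    - [0.06, [0, 0, 0.04], 0]
    - [0.06, [0, 0, 0.05], 0]
    - [0.06, [0, 0, 0.05], 0]

```text
clock: 31.72
position: [0.474, -0.3805, 0.1848]
ee_rot: [0.557, -0.557, 0.436, -0.436]
contact_force: [1.6, 0.0, -1.0]
width: 0.0599
```

Emit:
jog_arm:
  targets:
    - [0.06, [-0.03, 0.05, 0.02], 0]
    - [0.06, [-0.03, 0.05, 0.02], 0]
    - [0.06, [-0.02, 0.05, 0], 0]
    - [0.06, [-0.02, 0.05, 0], 0]
    - [0.06, [0, 0.05, 0], 0]
    - [0.06, [0, 0.05, 0], 0]
    - [0.06, [0, 0.05, 0], 0]
    - [0.06, [0, 0, 0], 0]

```text
clock: 32.72
position: [0.3733, -0.0279, 0.2236]
ee_rot: [0.558, -0.558, 0.435, -0.434]
contact_force: [1.0, -0.4, 0.8]
width: 0.0601
```

```bash
python3 st.py
python3 - <<'E'
from h import *
im,d=get_image("top"); save(im,'t14.png')
np.save('d14.npy',d)
for n,z in(("spanner_grip",.025),("spanner_ring",0)):
    for r in spot_point(n,"top")[:1]: print(n,r["score"],at_z("top",r["position"],z).round(4))
r=silhouettes("spanner","top"); m=r[0]["mask"] if r else None
if m is not None:
    for k in range(0,1):
        ys,xs=np.nonzero(m); print(xs.min(),xs.max(),ys.min(),ys.max())
im,d=get_image("side"); save(im,'s14f.png'); save(cv2.resize(im[200:350,200:400],(800,600),interpolation=cv2.INTER_CUBIC),'s14.png')
a=cv2.imread('pics/s14f.png');b=cv2.imread('pics/side0.png');c=cv2.imread('pics/t14.png');e=cv2.imread('pics/top0.png')
f=lambda i,x,y,w,h,s:cv2.resize(i[y:y+h,x:x+w],None,fx=s,fy=s,interpolation=cv2.INTER_CUBIC)
cv2.imwrite('pics/cmp14.png',np.vstack([np.hstack([f(b,300,230,40,32,9),f(a,300,230,40,32,9)]),np.hstack([f(e,290,196,40,32,9),f(c,290,196,40,32,9)])]))
E
```

```text
32.73 [ 0.3733 -0.0279  0.2236] F [ 1.  -0.4  0.8] M [-0.09  0.   -0.05] w 0.0601 jaw 14.2 q [-0.26 -0.02  1.92  0.    1.24 -0.51] down [-0.     0.001 -1.   ]
spanner_grip 0.73 [ 0.4751 -0.3727  0.025 ]
spanner_ring 0.86 [ 0.4524 -0.2866  0.    ]
299 437 276 330
```

View pics/s14.png

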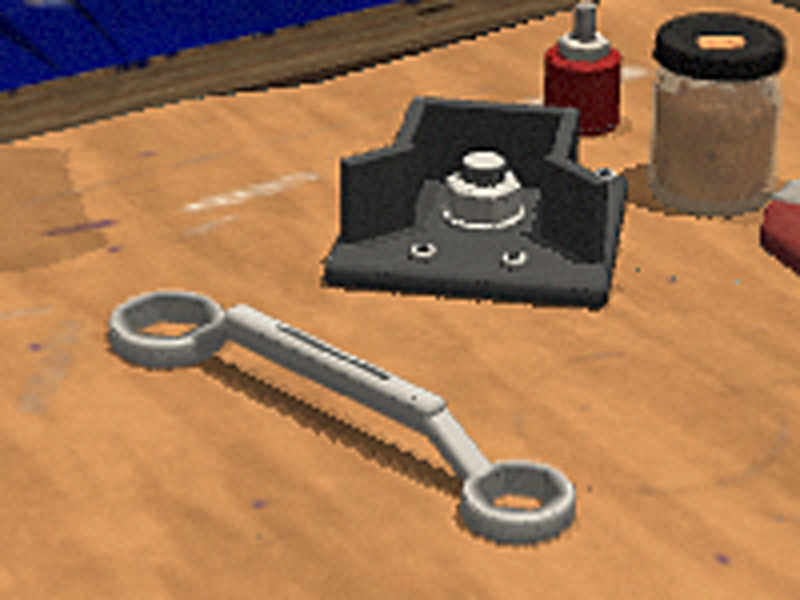

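View pics/cmp14.png

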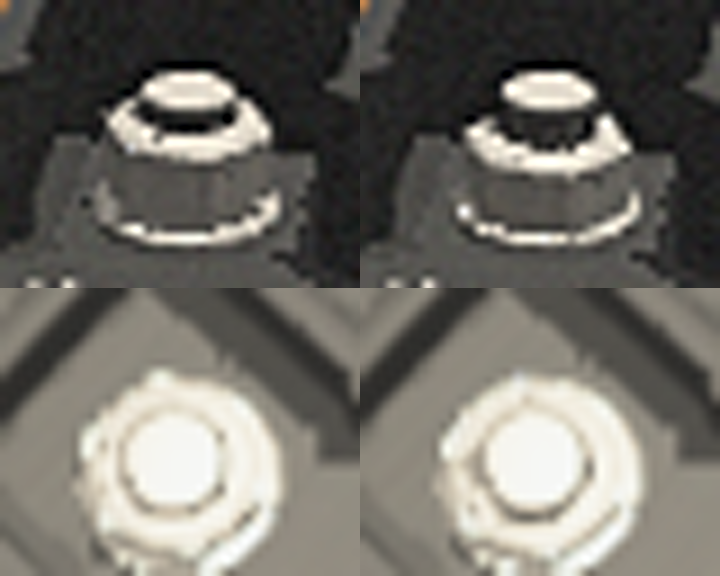

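View pics/t14.png

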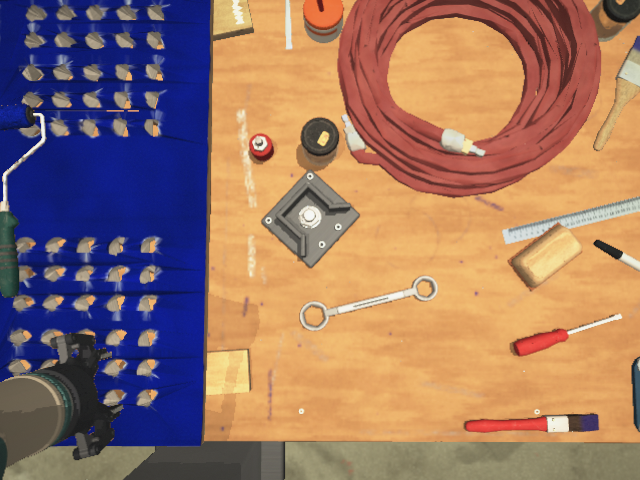

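```bash
python3 -c "
from h import *
print(sign_off())"
```

```text
the job is handed in; nothing more can be done
None
```

I tightened the nut in three strokes with the big ring, reseating the spanner between strokes. I then laid the spanner back on the bench near where it started and handed the job in at about 33 s of the 72 s allowed.

**Stop:** Resistance ran at about 0.4–0.8 N m, then rose to 1.46 N m while the spanner turned only about 2 degrees. I backed off there.

**Nut:** It turned roughly 120 degrees by handle angle, and its corner edge in the side view agreed to about 3 degrees. In that view it sits roughly 3 mm lower than at the start. I couldn't measure the 0.25 mm gap directly, so I'm relying on the felt torque and the turn for that.

**Spanner:** It lies flat on both rings, clear of the shoe, with its handle's middle about 17 cm from the nut's axis. The jar and hole saw don't appear to have moved in the final pictures.

**Less smooth moments:** The first seating caught on the nut's top and needed a shift of about 1 mm. The last lift-off snagged briefly, with about 9 N sideways and 11 N down, and tilted the spanner in the grip. It levelled out when I set it down.

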